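Raise the lead-brick screen by two courses in running bond

ROBOT

A 6-joint arm with a two-finger parallel gripper is mounted at the origin on the work surface. World frame = base frame: x ahead of the robot, y to its left, z up, the work surface at z = 0. Lengths are in mm, angles in rad, forces in N, time in s.
With the tool pointing down it reaches from about 425 to 950 mm from the base axis. Payload 14.7 kg.
Tool frame: the origin (TCP) lies on the centre line of the jaws, within the pads' length; the fingertips stand 25 mm ahead of it and the grasp point (between the pads) lies 6 mm ahead of it; x points along the fingers, y is the direction in which the jaws open and shut, and the axes are right-handed (so a half turn about x gives the same grasp; the last joint's range is limited). The gripper opens to 85 mm and grips with 20 to 120 N. Pads are 22 mm wide; open, the fingers measure 114 mm over their backs; the gripper's body (76 mm by 85 mm) begins 54 mm behind the grasp point. The pads swing forward as they close: fully open they stand 13 mm farther back than shut.
Start: joints at [-1.322, 0.48, 1.596, -0, 1.065, -0.047], TCP at [189.495, -621.759, 256.297] pointing down, gripper open.
Joint ranges: [-2.75, 2.75], [-0.82, 2.05], [0.23, 2.67], [-1.56, 4.7], [0.09, 2.69], [-2.92, 2.92]. Speed limits (rad/s): [1.89, 1.89, 2.39, 3.01, 3.01, 3.01].

INTERFACE

Orientations are given as a unit quaternion [w, x, y, z].
In Python, from cell import arm gives the robot as it stands. The module is installed in compiled form; this text tells all that it offers.
- The arm moves only by the shell command python3 -m crank 'ROWS' [OPENING] [FORCE]. ROWS is text: rows parted by semicolons, each of 4 numbers parted by spaces: the shift along the tool's x, y, z in cm, then the turn about the tool's x in degrees. In form: tx ty tz twist; .... A call has 1 to 12 rows; each row is the pose to reach, as a shift and turn from the pose commanded when the call began, along the tool's axes at that moment; what a row does not reach only later rows make up. A row lasts 1/8 s, in which the tool goes at most 62.5 mm and 10.7 degrees, less where a joint would pass 70% of its speed; a pose out of reach is approached as far as the arm can. A call with a gripper value outside its range is refused whole. OPENING is the opening, from 0 (shut) to 1 (fully open), set as the call begins (- or left out, the last holds). The fingers move at their own pace and stop on an object; FORCE is the grip in N (left out, the last holds). Time passes only in rows, so rows that repeat a pose let the fingers close. It gives the time, the measured TCP pose, the force and the opening at its end, in the units of the state.
- arm.state(): the state, without advancing time (a new reading comes with each control period).
- arm.camera(name): name is "scene" or "top" or "wrist"; returns the picture (384x512x3 uint8, red, green, blue); there is no depth.
- arm.camera_info(name): a dict with "camera_matrix" (3x3 intrinsics, pixels), "xyz" and "attitude" of the camera in the world. Camera axes: x right, y down, z forward; pixel columns grow to the right and rows downward; lengths in mm; the calibration is good to about 2 mm. A picture is of the moment at which its call begins: read the wrist's pose just before it. camera_info takes no time and is no camera call; for the wrist camera it gives the pose at the moment of the call.
- arm.sign_off(): hands the job in, once; it reports no verdict.
The state is a dict: "time": time; "qpos": joint angles; "joint_velocities": joint speeds; "tau": joint torques, N m; "eef_pos": TCP position; "ee_rot": TCP orientation; "wrist_force": force on the tool from outside, world axes, zero at the start; "wrist_torque": the same for the moment, N m; "width": finger opening in mm.
Only numpy, scipy, OpenCV 4.12 (cv2) and the standard library are available. Lean on these libraries where they do the work, as an engineer would, in place of code of your own. Each camera call takes 0.05 s, during which the arm holds its last target.

TASK

The little lead screen on the steel plate was left part-built in running bond: a bottom course of two full bricks and, on one end of it, the half brick that starts the second course. With the four loose bricks finish the second course (a full brick over the bottom joint, the half at the other end) and lay two full bricks on it as the third, so that the brick above bridges every upright joint, faces and ends line up with the bottom course, and no joint is wider than 5 mm. Set each brick down gently without dropping it, let go, and leave the bricks already laid and the other things on the bench where they are.

Things in the scene. Friction and masses are not known exactly. Their poses are not given: they have to be found in the camera images.
- plate: fixed steel plate under the lead screen, 64 (x) x 190 (y) x 3 high; origin at the centre of its underside on the bench. The screen, one brick (28) thick, runs along its y axis, centred on it: bottom bricks' centres at y = +-40.75, tops 37 above the bench. Second course: bed at 37, centres at 54 (laid half at y = +61.5, full to come at y = 0, half at y = -61.5); third: bed at 71, centres at 88 (y = +-41)
- base_l_mid (a point): full lead brick already laid in the bottom course at the plate's +y end, not fixed, 28 (its x) x 80 (its y) x 34 high; this point is its centre, 17 above its underside
- base_r_mid (a point): full lead brick already laid in the bottom course at the plate's -y end, not fixed, 28 (its x) x 80 (its y) x 34 high; this point is its centre, 17 above its underside
- full_a_mid (a point): loose full lead brick, plain dull grey, 28 (its x) x 80 (its y) x 34 high, about 0.86 kg, one of three alike; this point is its centre, 17 above its underside. Starts lying on its bed face on the bench, and carries a half brick on top (half).
- full_b_mid (a point): loose full lead brick, plain dull grey, 28 (its x) x 80 (its y) x 34 high, about 0.86 kg, one of three alike; this point is its centre, 17 above its underside. Starts lying on its bed face on the bench.
- full_c_mid (a point): loose full lead brick, plain dull grey, 28 (its x) x 80 (its y) x 34 high, about 0.86 kg, one of three alike; this point is its centre, 17 above its underside. Starts lying on its bed face on the bench.
- half_mid (a point): loose half lead brick, plain dull grey, 28 (its x) x 38 (its y) x 34 high, about 0.41 kg; this point is its centre, 17 above its underside. Starts lying across the top of one of the full bricks (full_a), its underside 34 above the bench.
- laid_half_mid (a point): the half brick already laid, not fixed, on the bottom course at the plate's +y end: half lead brick, plain dull grey, 28 (its x) x 38 (its y) x 34 high, about 0.41 kg; this point is its centre, 17 above its underside. 
- pot: lead vial pot, a bystander: grey cylinder 52 across, 70 high with its lid knob; origin at the centre of its underside
- reagent: amber reagent bottle, a bystander: 48 across, 76 high; origin at the centre of its underside
- forceps: steel forceps lying flat, a bystander: about 140 long (its y axis), 14 wide, 9 high; origin at its middle on the bench
- rack: white wire tube rack with capped tubes, a bystander: 60 x 110, 78 high over the tubes; origin at the centre of its underside
- tipbox: grey pipette-tip box with blue lid, a bystander: 86 x 124 x 71 high; origin at the centre of its underside
- meter: yellow hand-held contamination meter with a black bow handle, a bystander: 76 x 150 (y), 68 high; origin at the centre of its underside
- spray: white spray bottle with red trigger head, a tall bystander: 62 across, 188 high, the head 50 long; origin at the centre of its underside
- samples: fixed steel tray behind the screen, 75 x 150 x 16 high, with two heavy lidded lead pots 60 across standing in it, 84 high over the knobs; origin at the centre of its underside
Not all that is in view belongs to the job. Leave any red look-alike of the part that bears full_c_mid alone.

How it is judged (in metres and radians):
On the way:
1. the second course is laid: a full brick over the bottom joint and the half brick at the free end (z of half_mid in the frame of plate between 0.05 and 0.058 m and y of half_mid in the frame of plate between -0.0675 and -0.0555 m and z of laid_half_mid in the frame of plate between 0.05 and 0.058 m and y of laid_half_mid in the frame of plate between 0.0555 and 0.0675 m and x of half_mid in the frame of plate between -0.005 and 0.005 m and angle between the y axis of half_mid and the y axis of plate, either way round below 0.08 rad and angle between half_mid's own z axis and vertical below 0.05 rad and ((z of full_a_mid in the frame of plate between 0.05 and 0.058 m and y of full_a_mid in the frame of plate between -0.006 and 0.006 m and distance between full_a_mid and half_mid below 0.0645 m and distance between full_a_mid and laid_half_mid below 0.0645 m and x of full_a_mid in the frame of plate between -0.005 and 0.005 m and angle between the y axis of full_a_mid and the y axis of plate, either way round below 0.08 rad and angle between full_a_mid's own z axis and vertical below 0.05 rad) or (z of full_b_mid in the frame of plate between 0.05 and 0.058 m and y of full_b_mid in the frame of plate between -0.006 and 0.006 m and distance between full_b_mid and half_mid below 0.0645 m and distance between full_b_mid and laid_half_mid below 0.0645 m and x of full_b_mid in the frame of plate between -0.005 and 0.005 m and angle between the y axis of full_b_mid and the y axis of plate, either way round below 0.08 rad and angle between full_b_mid's own z axis and vertical below 0.05 rad) or (z of full_c_mid in the frame of plate between 0.05 and 0.058 m and y of full_c_mid in the frame of plate between -0.006 and 0.006 m and distance between full_c_mid and half_mid below 0.0645 m and distance between full_c_mid and laid_half_mid below 0.0645 m and x of full_c_mid in the frame of plate between -0.005 and 0.005 m and angle between the y axis of full_c_mid and the y axis of plate, either way round below 0.08 rad and angle between full_c_mid's own z axis and vertical below 0.05 rad))), for 0.2 s.
At the end, for the whole second after the job is handed in: Half-full-half, then full-full, stand on the bottom course: each brick within 5 mm of the screen's centre plane, 6 mm of its place along it and 4 mm in height, parallel within 0.08 rad, level within 0.05 rad, joints at most 5 mm, all released and at rest (x of full_a_mid in the frame of plate between -0.005 and 0.005 m and angle between the y axis of each of full_a_mid, full_b_mid, full_c_mid, half_mid, laid_half_mid and the y axis of plate, either way round below 0.08 rad and angle between each of full_a_mid, full_b_mid, full_c_mid, half_mid, laid_half_mid's own z axis and vertical below 0.05 rad and x of full_b_mid in the frame of plate between -0.005 and 0.005 m and x of full_c_mid in the frame of plate between -0.005 and 0.005 m and x of half_mid in the frame of plate between -0.005 and 0.005 m and x of laid_half_mid in the frame of plate between -0.005 and 0.005 m and z of half_mid in the frame of plate between 0.05 and 0.058 m and y of half_mid in the frame of plate between -0.0675 and -0.0555 m and z of laid_half_mid in the frame of plate between 0.05 and 0.058 m and y of laid_half_mid in the frame of plate between 0.0555 and 0.0675 m and ((z of full_a_mid in the frame of plate between 0.05 and 0.058 m and y of full_a_mid in the frame of plate between -0.006 and 0.006 m and distance between full_a_mid and half_mid below 0.0645 m and distance between full_a_mid and laid_half_mid below 0.0645 m and z of full_b_mid in the frame of plate between 0.084 and 0.092 m and z of full_c_mid in the frame of plate between 0.084 and 0.092 m and distance between full_b_mid and full_c_mid below 0.0855 m and ((y of full_b_mid in the frame of plate between 0.03475 and 0.04675 m and y of full_c_mid in the frame of plate between -0.04675 and -0.03475 m) or (y of full_c_mid in the frame of plate between 0.03475 and 0.04675 m and y of full_b_mid in the frame of plate between -0.04675 and -0.03475 m))) or (z of full_b_mid in the frame of plate between 0.05 and 0.058 m and y of full_b_mid in the frame of plate between -0.006 and 0.006 m and distance between full_b_mid and half_mid below 0.0645 m and distance between full_b_mid and laid_half_mid below 0.0645 m and z of full_a_mid in the frame of plate between 0.084 and 0.092 m and z of full_c_mid in the frame of plate between 0.084 and 0.092 m and distance between full_a_mid and full_c_mid below 0.0855 m and ((y of full_a_mid in the frame of plate between 0.03475 and 0.04675 m and y of full_c_mid in the frame of plate between -0.04675 and -0.03475 m) or (y of full_c_mid in the frame of plate between 0.03475 and 0.04675 m and y of full_a_mid in the frame of plate between -0.04675 and -0.03475 m))) or (z of full_c_mid in the frame of plate between 0.05 and 0.058 m and y of full_c_mid in the frame of plate between -0.006 and 0.006 m and distance between full_c_mid and half_mid below 0.0645 m and distance between full_c_mid and laid_half_mid below 0.0645 m and z of full_a_mid in the frame of plate between 0.084 and 0.092 m and z of full_b_mid in the frame of plate between 0.084 and 0.092 m and distance between full_a_mid and full_b_mid below 0.0855 m and ((y of full_a_mid in the frame of plate between 0.03475 and 0.04675 m and y of full_b_mid in the frame of plate between -0.04675 and -0.03475 m) or (y of full_b_mid in the frame of plate between 0.03475 and 0.04675 m and y of full_a_mid in the frame of plate between -0.04675 and -0.03475 m)))) and linear speed of each of full_a, full_b, full_c, half below 0.01 m/s); the robot touches nothing.
It fails at once if a brick that was already laid is shifted by more than 8 mm (distance of any of base_l_mid, base_r_mid, laid_half_mid from where it was at the start of the episode above 0.008 m).
It fails at once if a bystander is shifted by more than 20 mm (distance of any of pot, reagent, forceps, rack, tipbox, meter, spray from where it was at the start of the episode above 0.02 m).
It fails at once if a brick is dropped or knocked down: it moves faster than 0.4 m/s (a fall of about 10 mm) while the fingers do not hold it ((linear speed of full_a above 0.4 m/s and contact force between the fingers and full_a below 0.2 N) or (linear speed of full_b above 0.4 m/s and contact force between the fingers and full_b below 0.2 N) or (linear speed of full_c above 0.4 m/s and contact force between the fingers and full_c below 0.2 N) or (linear speed of half above 0.4 m/s and contact force between the fingers and half below 0.2 N)).
It also fails if it takes over 72 s, if anything falls off the work surface, if the arm or the gripper's body presses on something with over 40 N, if the wrist force passes 120 N, or if a joint passes its speed limit or range.

## Working session

There is one attempt and no reset: what is moved stays moved. The work goes in short steps, Python scripts to look and compute and a shell command to move; the robot and the scene stay as the last step left them, time stands still between calls to the robot, and variables do not carry over. Pictures are saved under pics/ and viewed, and the job is handed in when it is done.

```bash
mkdir -p pics; cat > h.py <<'E'
import numpy as np, cv2
from cell import arm
from scipy.spatial.transform import Rotation as R
def cam(n):
    i=arm.camera_info(n); a=i['attitude']; a=np.array(a,float)
    Rm=R.from_quat([a[1],a[2],a[3],a[0]]).as_matrix() if a.size==4 else a.reshape(3,3)
    return np.array(i['camera_matrix'],float).reshape(3,3),np.array(i['xyz'],float),Rm
def ray(n,px,z,c=None):
    K,t,Rm=c or cam(n)
    px=np.atleast_2d(np.array(px,float))
    d=(Rm@np.linalg.inv(K)@np.c_[px,np.ones(len(px))].T).T
    s=(z-t[2])/d[:,2]
    return t+d*s[:,None]
def proj(n,P,c=None):
    K,t,Rm=c or cam(n)
    q=(np.atleast_2d(P)-t)@Rm@K.T
    return q[:,:2]/q[:,2:]
def shot(n,f):
    c=cam(n); im=arm.camera(n); cv2.imwrite('pics/'+f,cv2.cvtColor(im,cv2.COLOR_RGB2BGR)); return im,c
E
python3 - <<'E'
from h import *
for n in ('scene','top','wrist'):
    im,c=shot(n,n+'0.png'); print(n,arm.camera_info(n))
s=arm.state();print(s)
E
```

```text
scene {'camera_matrix': array([[376.57838027,   0.        , 250.33084454],
       [  0.        , 376.57838027, 193.66027516],
       [  0.        ,   0.        ,   1.        ]]), 'xyz': array([986.24990779, 450.32037933, 923.4911623 ]), 'attitude': array([-0.10015811,  0.34989748,  0.889201  , -0.27723942])}
top {'camera_matrix': array([[379.37898476,   0.        , 261.70752729],
       [  0.        , 379.37898476, 188.02634212],
       [  0.        ,   0.        ,   1.        ]]), 'xyz': array([ 377.98899625,    6.04650869, 1090.25801334]), 'attitude': array([-0.07353234,  0.71181253, -0.69543156,  0.0655047 ])}
wrist {'camera_matrix': array([[279.77122809,   0.        , 254.3492993 ],
       [  0.        , 279.77122809, 194.31160962],
       [  0.        ,   0.        ,   1.        ]]), 'xyz': array([ 262.81722099, -598.63460728,  373.01142679]), 'attitude': array([ 0.1214849 ,  0.7943995 , -0.58828657, -0.08994314])}
{'time': 0.15, 'qpos': array([-1.32155974e+00,  4.80682728e-01,  1.59672827e+00,  9.61860889e-06,
        1.06512818e+00, -4.65636196e-02]), 'joint_velocities': array([-7.36659708e-05, -1.88810938e-03, -2.71760970e-03,  7.53423901e-04,
       -2.08876880e-04, -2.70141257e-04]), 'tau': array([-1.59968491e-03, -9.51148510e+01, -4.30461717e+01, -9.02161128e-05,
        8.12692218e-03, -9.24644928e-05]), 'eef_pos': array([ 189.45041094, -621.46702144,  255.82341735]), 'ee_rot': array([-0.10386543, -0.69935636, -0.1045319 ,  0.69941815]), 'wrist_force': array([ 0.34721764, -0.34251573,  0.13472225]), 'wrist_torque': array([ 0.02473208,  0.01485419, -0.02461221]), 'width': 85.16143006576202}
```

```bash
python3 - <<'E'
import cv2
for n in ('scene','top'):
    im=cv2.imread(f'pics/{n}0.png'); cv2.imwrite(f'pics/{n}0b.png',cv2.resize(im,(800,600),interpolation=cv2.INTER_CUBIC))
E
```

```text
(no output)
```

View pics/scene0b.png

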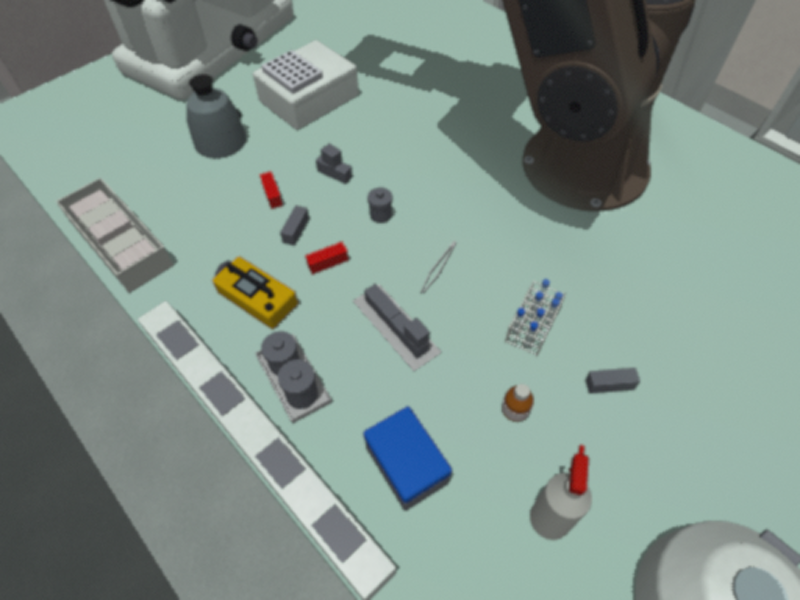

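View pics/top0b.png

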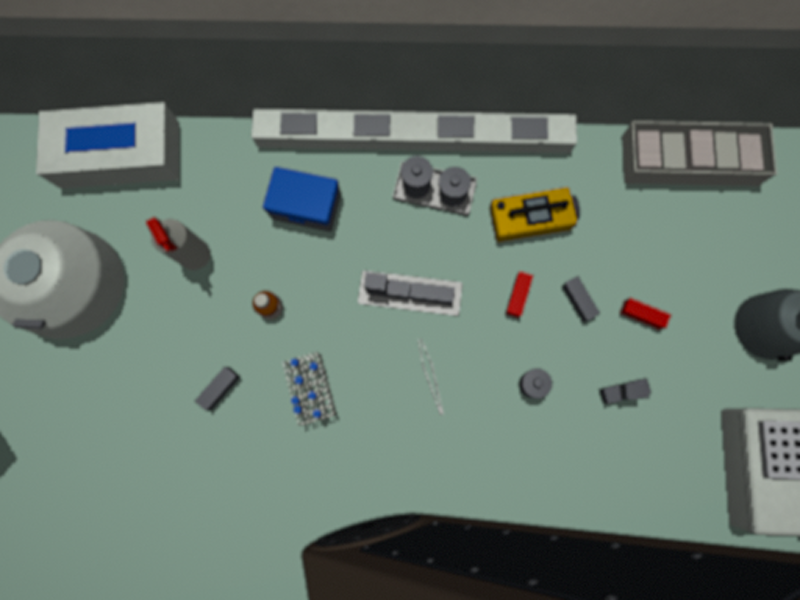

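Scene (800x600 views). In the top view:
- Plate with the screen at (410,292), laid half at its left (+y) end.
- Loose full bricks at (217,388) and (581,299).
- full_a with the half on top at (625,392).
- Red look-alikes at (519,295) and (645,313); pot at (536,385).

Next I take coarse positions from the top camera.

```bash
python3 - <<'E'
from h import *
im=cv2.imread('pics/top0.png'); c=cam('top')
f=512/800
for nm,p,z in [('plate',(410,294),3),('lone+y',(217,387),34),('brick',(581,298),34),('full_a',(638,391),34),('half',(612,394),68),('red1',(519,295),34),('red2',(646,313),34),('pot',(536,382),70),('forceps',(431,375),5),('meter',(535,212),60),('spray',(165,232),180),('reag',(264,301),76),('rack',(311,388),70),('samples',(435,185),80)]:
    print(nm,ray('top',np.array(p)*f,z,c)[0].round(0))
crop=im[100:290,100:450]; cv2.imwrite('pics/t1.png',cv2.resize(crop,None,fx=2.28,fy=2.28,interpolation=cv2.INTER_CUBIC))
g=im.astype(int); hsv=cv2.cvtColor(im,cv2.COLOR_BGR2HSV)
m=((hsv[...,1]<60)&(hsv[...,2]<120)).astype(np.uint8)
m[:110]=0;m[320:]=0
n,l,st,ce=cv2.connectedComponentsWithStats(m)
for i in range(1,n):
    if 40<st[i,4]<1500: print(st[i],ce[i].round(1), cv2.minAreaRect(cv2.findContours((l==i).astype(np.uint8),0,2)[0][0]))
s=arm.state(); q=s['ee_rot']; print(R.from_quat([q[1],q[2],q[3],q[0]]).as_matrix().round(3))
print(cam('wrist')[2].round(3))
E
```

```text
plate [594.  19.   3.]
lone+y [413. 356.  34.]
brick [ 588. -291.   34.]
full_a [ 424. -385.   34.]
half [ 416. -328.   68.]
red1 [ 591. -179.   34.]
red2 [ 563. -407.   34.]
pot [ 433. -200.   70.]
forceps [445. -23.   5.]
meter [ 740. -205.   60.]
spray [652. 413. 180.]
reag [562. 273.  76.]
rack [414. 183.  70.]
samples [780. -22.  80.]
[  25  110   91   16 1069] [ 70.7 115.9] ((70.0, 117.5), (15.0, 90.0), 90.0)
[251 110  53  29 989] [279.6 121.9] ((277.750732421875, 120.3711166381836), (50.00743103027344, 28.059898376464844), 10.954063415527344)
[ 399  110   97   14 1122] [446.4 115.5] ((447.0, 116.5), (13.0, 96.0), 90.0)
[170 119  50  34 411] [199.8 142.4] ((198.32595825195312, 141.17626953125), (29.95039176940918, 49.648765563964844), 71.20011138916016)
[366 125   6  16  41] [369.1 131.4] ((369.36932373046875, 132.13485717773438), (15.524173736572266, 2.834289073944092), 75.0685806274414)
[327 126  33  17 251] [343.7 134. ] ((343.1600036621094, 134.1199951171875), (15.273507118225098, 32.526912689208984), 81.8698959350586)
[313 131  56  27 176] [338.7 150.9] ((337.7221069335937
[... 1459 characters left out ...]
375, 252.43777465820312), (16.028141021728516, 32.79746627807617), 76.60750579833984)
[191 250  21  25 229] [200.7 262.9] ((200.16973876953125, 262.8990783691406), (22.508920669555664, 19.34809112548828), 73.3007583618164)
[461 261  20  59 937] [470.3 290.3] ((470.2793884277344, 290.1323547363281), (59.056297302246094, 16.02956771850586), 85.60128784179688)
[485 270   7  36 140] [488.  287.5] ((488.0000305175781, 287.5), (35.39947509765625, 3.8930368423461914), 84.80557250976562)
[  0 276  11  30 182] [  3.3 291.3] ((5.0, 290.5), (10.0, 29.0), 0.0)
[[-0.     0.292 -0.957]
 [ 0.001 -0.957 -0.292]
 [-1.    -0.001 -0.   ]]
[[ 0.292 -0.913 -0.286]
 [-0.957 -0.278 -0.087]
 [ 0.     0.299 -0.954]]
```

View pics/wrist0.png

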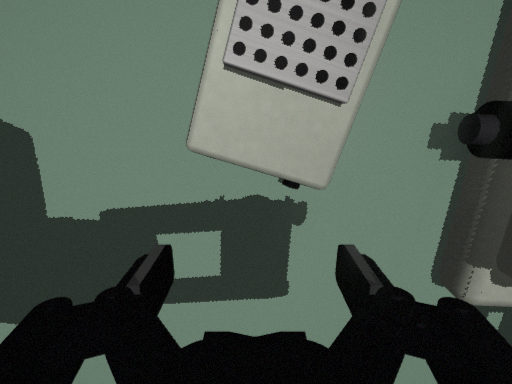

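```bash
cat >> h.py <<'E'
def pose():
    s=arm.state(); q=s['ee_rot']; return np.array(s['eef_pos'],float),R.from_quat([q[1],q[2],q[3],q[0]]).as_matrix(),s
def go(xyz,yaw=None,short=''):
    "yaw: desired world angle (deg) of jaw axis, mod 180"
    p,M,s=pose(); d=M.T@(np.array(xyz)-p)/10
    cy=np.degrees(np.arctan2(M[1,1],M[0,1])); tw=0
    if yaw is not None:
        tw=-((yaw-cy+90)%180-90)
    print(short,'rows: tx %.2f ty %.2f tz %.2f tw %.1f'%(*d,tw),'| cur',p.round(1),'jawyaw %.1f'%cy,'t %.2f'%s['time'],'q6 %.2f'%s['qpos'][5],'w %.1f'%s['width'],'F',np.round(s['wrist_force'],1))
E
python3 - <<'E'
from h import *
c=cam('top')
def ax(ce,ang,z):
    a=np.radians(ang);d=np.array([np.cos(a),np.sin(a)])*10
    P=ray('top',[np.array(ce)-d,np.array(ce)+d],z,c);v=P[1]-P[0]
    print(P.mean(0).round(0),np.degrees(np.arctan2(v[1],v[0])).round(1))
ax((371,191),59.7,34);ax((139.8,248.5),-48.4,34);ax((400,250),-13.4,50);ax((261,187),8,40)
go([588,-291,150],-61)
E
```

```text
[ 587. -288.   34.] -151.3
[411. 353.  34.] -38.6
[ 423. -357.   50.] -75.6
[590.  23.  40.] -96.9
 rows: tx 10.60 ty -19.98 tz -47.76 tw -12.1 | cur [ 189.5 -621.5  255.8] jawyaw -73.1 t 0.15 q6 -0.05 w 85.2 F [ 0.3 -0.3  0.1]
```

```bash
python3 -m crank '3 -20 -47.8 -12;3 -20 -47.8 -12;3 -20 -47.8 -12;3 -20 -47.8 -12;3 -20 -47.8 -12;3 -20 -47.8 -12;3 -20 -47.8 -12;10.6 -20 -47.8 -12;10.6 -20 -47.8 -12;10.6 -20 -47.8 -12;10.6 -20 -47.8 -12' 1 40
python3 - <<'E'
from h import *
im,c=shot('wrist','w1.png'); go([587,-288,150],-61.3)
E
```

```text
time: 1.52
eef_pos: [588.3, -291.3, 150.4]
ee_rot: [-0.177, -0.684, -0.177, 0.685]
wrist_force: [0.2, -0.2, 0.6]
width: 85.5
 rows: tx 0.10 ty -0.40 tz -0.07 tw 0.2 | cur [ 588.3 -291.8  151. ] jawyaw -61.1 t 1.57 q6 0.56 w 85.9 F [0.1 0.5 0.8]
```

View pics/w1.png

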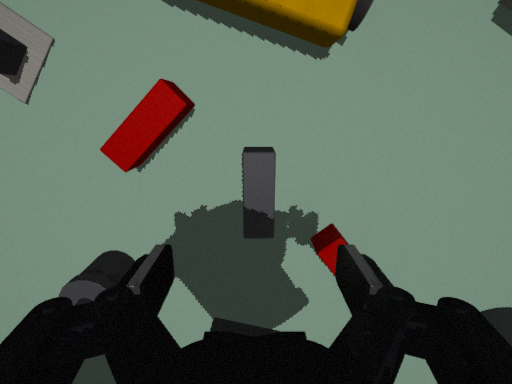

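The picture shows brick C with its top face at cols 243–275, rows 154–238. Its end face is visible at rows 147–154, and red2's corner is at (330,228), to the right.

```bash
cat >> h.py <<'E'
def neutral(im,d=9):
    i=im.astype(int); return ((abs(i[...,1]-i[...,0])<d)).astype(np.uint8)
def comp(im,seed,d=9,box=None):
    m=neutral(im,d)
    if box: k=np.zeros_like(m);k[box[1]:box[3],box[0]:box[2]]=1;m=m*k
    m=cv2.morphologyEx(m,cv2.MORPH_OPEN,np.ones((3,3),np.uint8))
    n,l=cv2.connectedComponents(m); return (l==l[seed[1],seed[0]]).astype(np.uint8)
E
python3 - <<'E'
from h import *
im=cv2.cvtColor(cv2.imread('pics/w1.png'),cv2.COLOR_BGR2RGB);c=cam('wrist')
m=comp(im,(259,200)); cs=max(cv2.findContours(m,0,2)[0],key=cv2.contourArea)
print(cv2.minAreaRect(cs),cv2.boundingRect(cs), im[150,259],im[158,259],im[200,259])
print(im[140:160,259].sum(1))
tf=np.array([[243.5,154],[275,154],[274,238],[244.5,238]])
P=ray('wrist',tf,34,c);print(P.round(1)); print('c',P.mean(0).round(1),[np.linalg.norm(P[i]-P[i-1]).round(1) for i in range(4)])
v=(P[0]+P[1]-P[2]-P[3]);print('long yaw',np.degrees(np.arctan2(v[1],v[0])))
print('far bottom edge',ray('wrist',[[243,147],[275,147]],0,c).round(1))
print('red corner top',ray('wrist',[[312,240],[330,225]],34,c).round(1))
E
```

```text
((258.0, 192.5), (91.0, 32.0), 90.0) (242, 147, 33, 92) [25 24 24] [73 75 76] [65 66 68]
[391 393 398 386 398 385 355  78  81  89  73  97 166 210 228 239 216 220
 224 215]
[[ 618.  -264.8   34. ]
 [ 630.8 -288.    34. ]
 [ 563.2 -326.3   34. ]
 [ 550.  -302.4   34. ]]
c [ 590.5 -295.4   34. ] [np.float64(77.7), np.float64(26.4), np.float64(77.7), np.float64(27.2)]
long yaw 29.237406124382517
far bottom edge [[ 618.3 -262.8    0. ]
 [ 633.  -289.5    0. ]]
red corner top [[ 578.4 -358.1   34. ]
 [ 599.1 -364.3   34. ]]
```

```bash
python3 - <<'E'
from h import *
c=cam('wrist')
P=ray('wrist',[[243,152],[275,152],[274.5,238.5],[244,238.5]],34,c);print(P.mean(0),np.linalg.norm(P[1]-P[2]))
go([P.mean(0)[0],P.mean(0)[1],29],-60.8)
E
```

```text
[ 590.98049361 -295.0011481    34.        ] 79.89818860012132
 rows: tx 12.20 ty 0.40 tz -0.08 tw -0.3 | cur [ 588.3 -291.8  151. ] jawyaw -61.1 t 1.57 q6 0.56 w 85.9 F [0.1 0.5 0.8]
```

```bash
python3 -m crank '6 0.4 -0.1 -0.3;11 0.4 -0.1 -0.3;12.2 0.4 -0.1 -0.3;12.2 0.4 -0.1 -0.3' 0.65
python3 -m crank '0 0 0 0;0 0 0 0;0 0 0 0;0 0 0 0' 0 60
python3 - <<'E'
from h import *
p,M,s=pose();print(p,s['width'],s['wrist_force'])
shot('wrist','w2.png')
E
```

```text
time: 2.08
eef_pos: [591.3, -294.9, 29.3]
ee_rot: [0.178, 0.684, 0.178, -0.684]
wrist_force: [0.2, -0.6, 0.8]
width: 55.7
time: 2.58
eef_pos: [592.1, -294.5, 30.7]
ee_rot: [0.179, 0.685, 0.178, -0.684]
wrist_force: [-2.4, 1.6, 11.0]
width: 27.1
[ 592.08964926 -294.5309285    30.69028925] 27.136967418961653 [-2.3539378   1.63358512 11.01485722]
```

View pics/w2.png

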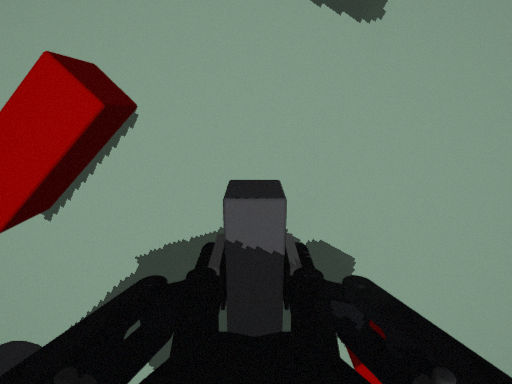

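C is gripped (width 27). Its front top edge is at (224–284, 198). Next I lift it and move to a pose that overlooks the screen.

```bash
python3 - <<'E'
from h import *
c=cam('wrist');p,M,s=pose()
for px in ([224,198],[284,198],[255,198],[255,331]):
    P=ray('wrist',px,34+.0,c)[0]; print(P.round(1),(M.T@(P-p)).round(1))
go([583,-50,200],-7)
E
```

```text
[ 620.2 -263.5   34. ] [ -3.3 -13.3 -39.6]
[ 632.7 -286.    34. ] [ -3.2  12.4 -39.6]
[ 626.7 -275.1   34. ] [ -3.3  -0.1 -39.6]
[ 565.2 -309.6   34. ] [-3.4 -0.  30.8]
 rows: tx -16.96 ty -21.75 tz -11.18 tw -53.7 | cur [ 592.1 -294.5   30.7] jawyaw -60.7 t 2.62 q6 0.55 w 26.9 F [-3.3  1.7 10.5]
```

```bash
python3 -m crank '-4 0 0 0;-10 0 0 0;-15 -3 -1 -8;-17 -8 -3 -18;-17 -13 -6 -28;-17 -17 -9 -38;-17 -21.7 -11.2 -48;-17 -21.7 -11.2 -53.7;-17 -21.7 -11.2 -53.7;-17 -21.7 -11.2 -53.7'
python3 - <<'E'
from h import *
im,c=shot('wrist','w3.png'); go([583,-50,200],-7)
E
```

```text
time: 3.88
eef_pos: [582.9, -50.6, 198.7]
ee_rot: [0.468, 0.531, 0.467, -0.53]
wrist_force: [0.1, 0.4, -9.8]
width: 27.0
 rows: tx -0.14 ty -0.00 tz -0.07 tw -0.2 | cur [583.  -50.7 198.6] jawyaw -7.2 t 3.92 q6 -0.01 w 26.8 F [ 0.5 -1.2 -8.6]
```

View pics/w3.png

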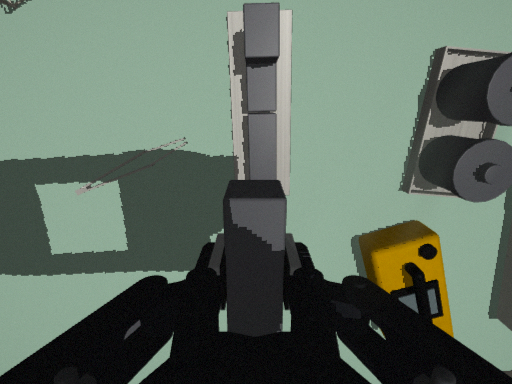

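```bash
python3 - <<'E'
import cv2
im=cv2.imread('pics/w3.png')[0:200,180:345]
cv2.imwrite('pics/w3b.png',cv2.resize(im,None,fx=3,fy=3,interpolation=cv2.INTER_CUBIC))
E
```

```text
(no output)
```

View pics/w3b.png

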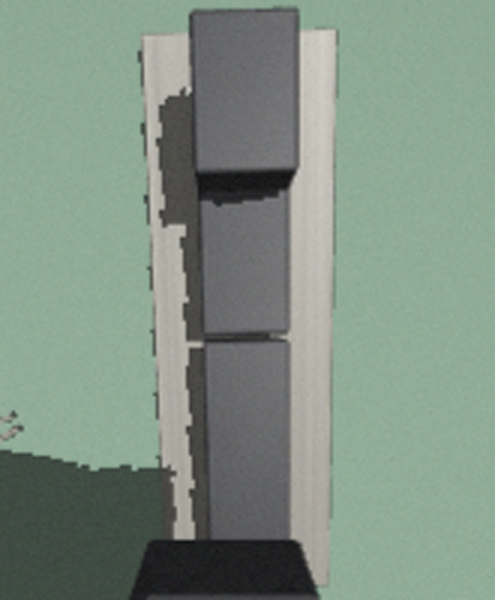

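```bash
cat > m3.py <<'E'
from h import *
c=cam('wrist')
def W(pts,z): return ray('wrist',[[180+(x)/3,(y)/3] for x,y in pts],z,c)
h=W([(191,11),(298,11),(298,171),(194,171)],71); print('half',h.round(1).tolist(),h.mean(0).round(1), np.linalg.norm(h-np.roll(h,1,0),axis=1).round(1))
j=W([(204,336),(289,336)],37); print('joint',j.round(1).tolist(),j.mean(0).round(1))
b=W([(207,345),(289,345),(211,535),(289,535)],37); print('base_r edges',b.round(1).tolist()); 
m1=(b[0]+b[1])/2;m2=(b[2]+b[3])/2;v=m1-m2;print('yaw',np.degrees(np.arctan2(v[1],v[0])), 'side yaws',[np.degrees(np.arctan2(*(b[i]-b[i+2])[[1,0]])) for i in (0,1)])
pl=W([(143,35),(337,30),(160,400),(330,500)],3);print('plate far',pl.round(1).tolist()); 
print('plate side yaws',[np.degrees(np.arctan2(*(pl[i]-pl[i+2])[[1,0]])) for i in (0,1)])
v=h[0]+h[1]-h[2]-h[3];print('half yaw',np.degrees(np.arctan2(v[1],v[0])))
v=h.mean(0)-j.mean(0);print('joint->half',v, np.degrees(np.arctan2(v[1],v[0])), np.linalg.norm(v[:2]))
E
python3 m3.py
```

```text
half [[594.3, 100.2, 71.0], [621.0, 96.8, 71.0], [617.4, 60.4, 71.0], [590.1, 63.9, 71.0]] [605.7  80.3  71. ] [36.6 26.9 36.6 27.5]
joint [[586.3, 21.5, 37.0], [613.2, 18.1, 37.0]] [599.8  19.8  37. ]
base_r edges [[586.9, 18.6, 37.0], [612.9, 15.3, 37.0], [580.1, -43.6, 37.0], [606.5, -46.9, 37.0]]
yaw 83.92607993355928 side yaws [np.float64(83.71490322820232), np.float64(84.13722401234294)]
plate far [[578.3, 116.2, 3.0], [640.8, 109.8, 3.0], [566.6, 0.7, 3.0], [625.0, -44.1, 3.0]]
plate side yaws [np.float64(84.2212168457471), np.float64(84.13565870350291)]
half yaw 83.85003618091488
joint->half [ 5.91353391 60.57680317 34.        ] 84.42442752945188 60.86475963971933
```

```bash
python3 - <<'E'
from h import *
go([599.7,20.1,112],-6)
E
```

```text
rows: tx 8.66 ty 0.77 tz -7.23 tw -1.2 | cur [583.  -50.7 198.6] jawyaw -7.2 t 3.92 q6 -0.01 w 26.8 F [ 0.5 -1.2 -8.6]
```

```bash
python3 -m crank '0 0.4 -4 -1.2;1 0.8 -7.2 -1.2;5 0.8 -7.2 -1.2;8.7 0.8 -7.2 -1.2;8.7 0.8 -7.2 -1.2;8.7 0.8 -7.2 -1.2;8.7 0.8 -7.2 -1.2'
python3 - <<'E'
from h import *
im,c=shot('wrist','w4.png'); go([599.7,20.1,70],-6)
cv2.imwrite('pics/w4b.png',cv2.resize(cv2.cvtColor(im,cv2.COLOR_RGB2BGR)[50:300,160:350],None,fx=2.4,fy=2.4,interpolation=cv2.INTER_CUBIC))
E
```

```text
time: 4.8
eef_pos: [600.8, 20.1, 112.9]
ee_rot: [0.474, 0.526, 0.473, -0.524]
wrist_force: [-0.1, 0.7, -8.6]
width: 27.0
 rows: tx 4.28 ty -0.11 tz 0.02 tw 0.1 | cur [600.7  20.2 112.8] jawyaw -5.9 t 4.85 q6 0.09 w 27.0 F [ 0.1 -0.8 -9.4]
```

View pics/w4b.png

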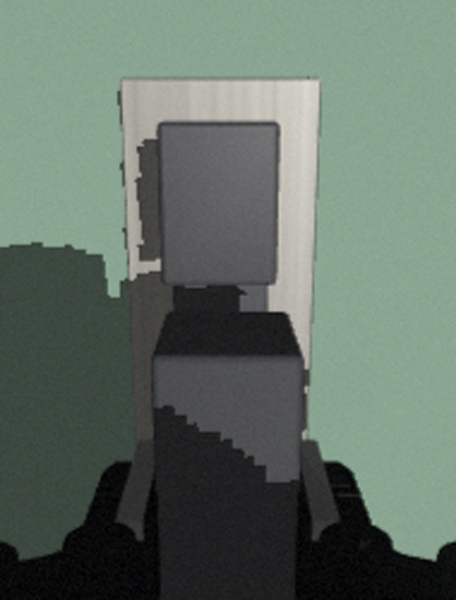

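```bash
python3 - <<'E'
from h import *
c=cam('wrist');p,M,s=pose()
def W(pts,z): return ray('wrist',[[160+(x)/2.4,50+(y)/2.4] for x,y in pts],z,c)
o=np.array([599.6,19.3]);a=np.radians(84);u=np.array([np.cos(a),np.sin(a)]);n=np.array([u[1],-u[0]])
def L(P): d=P[:,:2]-o; return np.c_[d@n,d@u].round(1).tolist()
h=W([(159.5,122),(278.5,122),(277,284),(161,284)],71);print('half',L(h),'mid',np.mean(L(h),0))
print('brick bottom front',L(W([(169,312),(290,312)],82)))
print('brick top front',L(W([(154,356),(302,356)],116)))
print('plate far',L(W([(121,79),(320,79)],3)))
print('TCP',L(p[None]))
E
```

```text
half [[-13.8, 80.9], [13.0, 81.0], [13.5, 43.9], [-14.4, 43.8]] mid [-0.425 62.4  ]
brick bottom front [[-11.7, 39.7], [15.8, 39.8]]
brick top front [[-11.7, 40.4], [14.8, 40.4]]
plate far [[-31.8, 95.0], [30.9, 95.1]]
TCP [[1.0, 1.0]]
```

```bash
python3 -m crank '0 -0.2 -0.05 0;1 -0.2 -0.05 0;2.5 -0.2 -0.05 0;3.5 -0.2 -0.05 0;4 -0.2 -0.05 0;4.3 -0.2 -0.05 0;4.4 -0.2 -0.05 0;4.45 -0.2 -0.05 0;4.45 -0.2 -0.05 0'
```

```text
time: 5.98
eef_pos: [597.7, 21.1, 67.7]
ee_rot: [0.474, 0.525, 0.474, -0.525]
wrist_force: [-5.6, -1.0, 5.3]
width: 26.8
```

```bash
python3 - <<'E'
from h import *
go([599,21.1,67.7],-6)
im,c=shot('wrist','w5.png'); 
cv2.imwrite('pics/w5b.png',cv2.resize(cv2.cvtColor(im,cv2.COLOR_RGB2BGR)[50:300,160:350],None,fx=2.4,fy=2.4,interpolation=cv2.INTER_CUBIC))
E
```

```text
rows: tx 0.00 ty 0.13 tz -0.01 tw 0.1 | cur [597.7  21.1  67.7] jawyaw -5.9 t 5.97 q6 0.09 w 26.8 F [-5.6 -1.   5.3]
```

View pics/w5b.png

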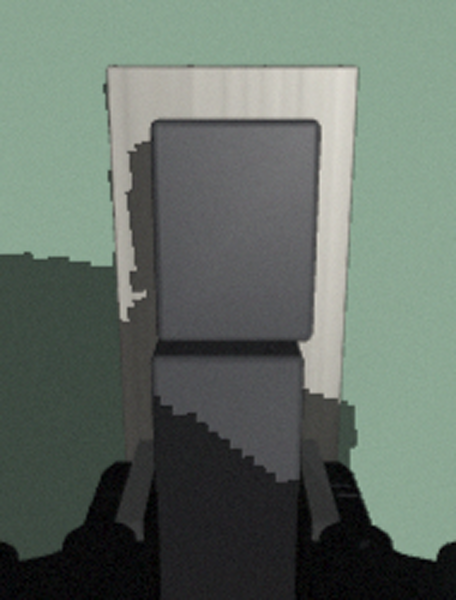

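Gap to the laid half is about 2.7 mm and the lateral offset about 1 mm, so this is seated. I release it and move to overlook full_a and the half.

```bash
python3 -m crank '0 0 0 0;0 0 0 0;0 0 0 0;-1 0 0 0;-5 0 0 0;-10 0 0 0;-13 0 0 0' 0.6
python3 - <<'E'
from h import *
im,c=shot('wrist','w6.png');shot('scene','s6.png');go([423,-350,200],14)
E
```

```text
time: 6.9
eef_pos: [598.5, 21.1, 199.9]
ee_rot: [0.474, 0.526, 0.473, -0.524]
wrist_force: [-0.4, -0.4, -0.6]
width: 51.3
 rows: tx 0.00 ty -13.80 tz 38.72 tw -19.9 | cur [599.7  21.1 201.1] jawyaw -5.9 t 7.00 q6 0.09 w 50.9 F [-0.5 -0.2 -0.7]
```

View pics/w6.png

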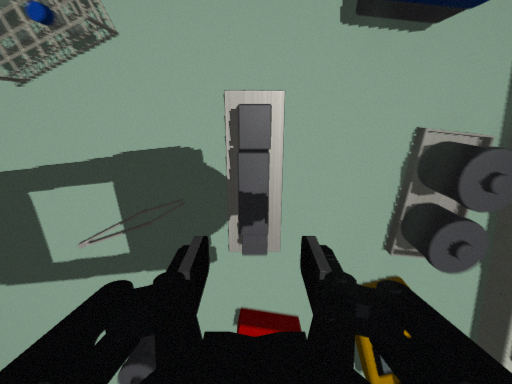

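```bash
python3 -m crank '0 -13.8 38.7 -20;0 -13.8 38.7 -20;0 -13.8 38.7 -20;0 -13.8 38.7 -20;0 -13.8 38.7 -20;0 -13.8 38.7 -20;0 -13.8 38.7 -20;0 -13.8 38.7 -20;0 -13.8 38.7 -20'
python3 - <<'E'
from h import *
im,c=shot('wrist','w7.png');go([423,-350,200],14)
E
```

```text
time: 8.12
eef_pos: [420.8, -349.5, 196.6]
ee_rot: [0.557, 0.435, 0.558, -0.435]
wrist_force: [-0.1, -0.7, -0.5]
width: 51.2
 rows: tx -0.34 ty 0.16 tz 0.14 tw 0.2 | cur [ 421.1 -349.   196.6] jawyaw 14.2 t 8.18 q6 -0.99 w 51.2 F [-0.3 -0.8  0.1]
```

View pics/w7.png

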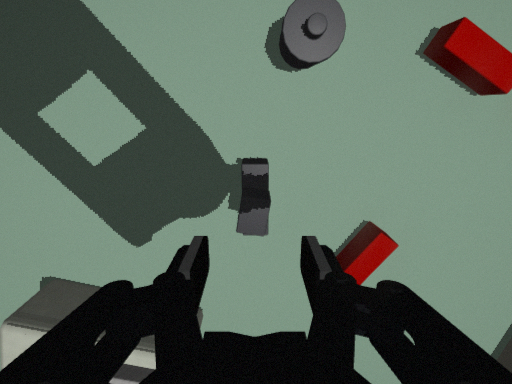

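```bash
python3 - <<'E'
import cv2,numpy as np
im=cv2.imread('pics/w7.png')[140:250,215:300]
im=np.clip(im.astype(float)*1.8,0,255).astype(np.uint8)
cv2.imwrite('pics/w7b.png',cv2.resize(im,None,fx=6,fy=5.4,interpolation=cv2.INTER_CUBIC)[:600])
E
```

```text
(no output)
```

View pics/w7b.png

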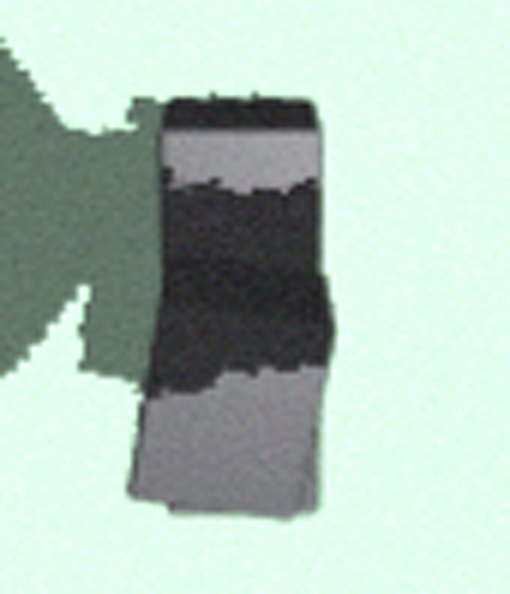

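```bash
python3 - <<'E'
import cv2,numpy as np
im=cv2.imread('pics/w7.png')[140:250,215:300]
im=np.clip((im.astype(float)-8)*7,0,255).astype(np.uint8)
im=cv2.medianBlur(im,3)
cv2.imwrite('pics/w7c.png',cv2.resize(im,None,fx=6,fy=5.4,interpolation=cv2.INTER_CUBIC)[:600])
E
```

```text
(no output)
```

View pics/w7c.png

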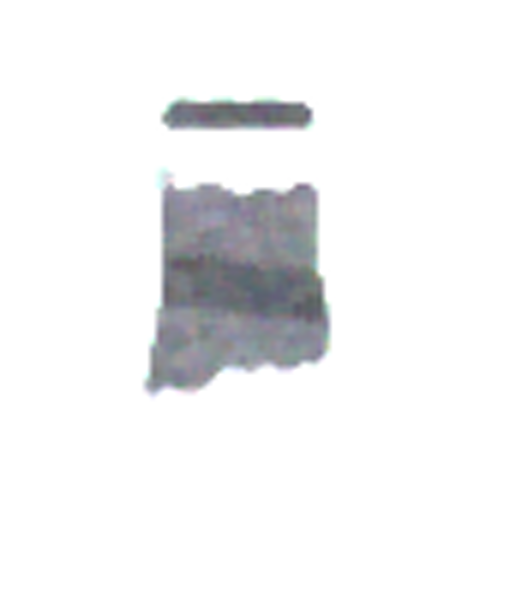

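```bash
python3 - <<'E'
from h import *
c=cam('wrist')
def W(pts,z): return ray('wrist',[[215+x/6,140+y/5.4] for x,y in pts],z,c)
h=W([(157,308),(332,321),(319,512),(130,497)],68);m=h.mean(0)
print(h.round(1).tolist(),m.round(1),np.linalg.norm(h-np.roll(h,1,0),axis=1).round(1))
y=lambda v:np.degrees(np.arctan2(v[1],v[0])).round(1)
print('yaws long',y(h[0]-h[3]),y(h[1]-h[2]),'short',y(h[1]-h[0]),y(h[2]-h[3]))
f=W([(163,131),(319,131),(319,260),(161,260)],34);print('A far edge',f.round(1).tolist(),(f[0]+f[1])/2, y(f[0]-f[3]),y(f[1]-f[2]),y(f[1]-f[0]))
print('A near?',W([(170,513),(290,517)],34))
E
```

```text
[[410.5, -354.6, 68.0], [437.2, -350.3, 68.0], [444.6, -385.5, 68.0], [414.4, -390.1, 68.0]] [ 426.7 -370.1   68. ] [35.7 27.1 36.  30.5]
yaws long 96.4 101.8 short 9.2 8.7
A far edge [[404.4, -331.5, 34.0], [430.0, -325.0, 34.0], [436.5, -349.4, 34.0], [409.9, -356.1, 34.0]] [ 417.18565068 -328.24503163   34.        ] 102.6 105.0 14.2
A near? [[ 423.93625022 -407.76495419   34.        ]
 [ 445.45499279 -403.24307092   34.        ]]
```

```bash
python3 - <<'E'
from h import *
go([426.7,-370.1,66],9.2)
E
```

```text
rows: tx 13.06 ty 0.03 tz 2.19 tw 5.0 | cur [ 421.1 -349.   196.6] jawyaw 14.2 t 8.18 q6 -0.99 w 51.2 F [-0.3 -0.8  0.1]
```

```bash
python3 -m crank '2 0 2.2 5;7 0 2.2 5;11 0 2.2 5;12.5 0 2.2 5;13 0 2.2 5;13 0 2.2 5'
python3 -m crank '0 0 0 0;0 0 0 0;0 0 0 0;0 0 0 0' 0 50
python3 - <<'E'
from h import *
p,M,s=pose();print(p,s['width'],s['wrist_force'])
im,c=shot('wrist','w8.png')
i=np.clip(im.astype(float)*2.5,0,255).astype(np.uint8)[120:360,160:350]
cv2.imwrite('pics/w8b.png',cv2.resize(cv2.cvtColor(i,cv2.COLOR_RGB2BGR),None,fx=2.4,fy=2.4,interpolation=cv2.INTER_CUBIC))
E
```

```text
time: 8.93
eef_pos: [427.1, -371.3, 67.7]
ee_rot: [0.539, 0.458, 0.538, -0.458]
wrist_force: [-0.4, 0.5, 0.3]
width: 51.3
time: 9.43
eef_pos: [426.7, -371.6, 68.1]
ee_rot: [0.539, 0.459, 0.538, -0.459]
wrist_force: [-3.8, 0.7, 10.6]
width: 27.3
[ 426.69178233 -371.63521001   68.12085078] 27.315196064978444 [-3.80149304  0.73095081 10.56759355]
```

View pics/w8b.png

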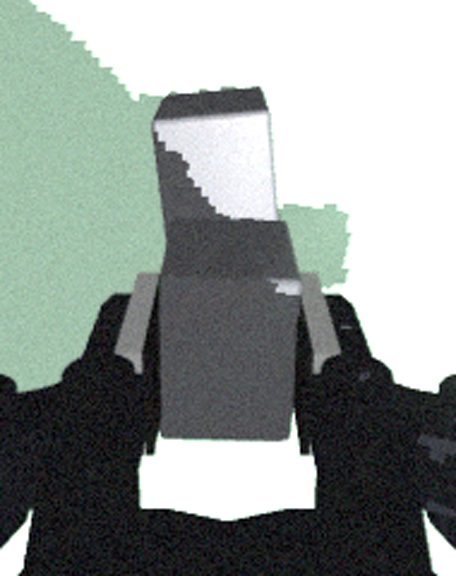

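```bash
python3 - <<'E'
from h import *
c=cam('wrist');p,M,s=pose()
P=ray('wrist',[[160+x/2.4,120+y/2.4] for x,y in [(160,279),(302,279),(288,438),(162,438)]],68,c)
T=(P-p)@M; print(T.round(1).tolist(),T.mean(0).round(2))
F=ray('wrist',[[160+x/2.4,120+y/2.4] for x,y in [(153,123),(268,112)]],34,c);print('A far',F.round(1).tolist())
u=np.array([np.cos(np.radians(84)),np.sin(np.radians(84))])
t=np.array([599.6,19.3])-75*u
go([*t,200],-6)
E
```

```text
[[0.1, -12.2, -19.8], [0.1, 15.0, -19.8], [0.2, 13.4, 16.7], [0.1, -12.9, 16.7]] [ 0.13  0.82 -1.55]
A far [[403.7, -332.0, 34.0], [429.4, -325.3, 34.0]]
 rows: tx -13.20 ty 21.33 tz -28.59 tw 15.1 | cur [ 426.7 -371.6   68.1] jawyaw 9.1 t 9.47 q6 -0.93 w 27.4 F [-2.3  1.2 11. ]
```

```bash
python3 -m crank '-3 0 0 0;-8 0 0 0;-13.2 1 -1 2;-13.2 6 -7 6;-13.2 10 -13 10;-13.2 14 -19 15;-13.2 18 -25 15;-13.2 21.3 -28.6 15;-13.2 21.3 -28.6 15;-13.2 21.3 -28.6 15;-13.2 21.3 -28.6 15'
python3 - <<'E'
from h import *
im,c=shot('wrist','w9.png')
u=np.array([np.cos(np.radians(84)),np.sin(np.radians(84))])
go([*(np.array([599.6,19.3])-75*u),200],-6)
cv2.imwrite('pics/w9b.png',cv2.resize(cv2.cvtColor(im,cv2.COLOR_RGB2BGR)[0:240,165:345],None,fx=2.5,fy=2.5,interpolation=cv2.INTER_CUBIC))
E
```

```text
time: 10.85
eef_pos: [590.8, -55.2, 199.0]
ee_rot: [-0.474, -0.525, -0.474, 0.525]
wrist_force: [-0.0, -0.4, -4.2]
width: 27.2
 rows: tx -0.10 ty 0.10 tz -0.04 tw 0.1 | cur [590.7 -55.6 199. ] jawyaw -5.9 t 10.90 q6 -0.04 w 27.2 F [ 0.2  0.8 -3.3]
```

View pics/w9b.png

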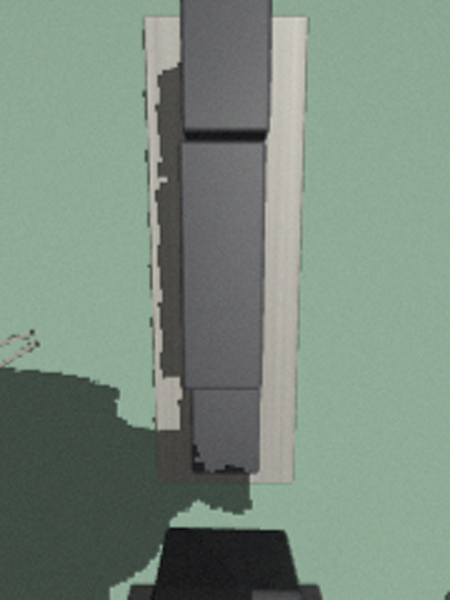

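```bash
python3 - <<'E'
from h import *
c=cam('wrist');p,M,s=pose()
o=np.array([599.6,19.3]);a=np.radians(84);u=np.array([np.cos(a),np.sin(a)]);n=np.array([u[1],-u[0]])
def L(pts,z):
    P=ray('wrist',[[165+x/2.5,y/2.5] for x,y in pts],z,c); d=P[:,:2]-o; return np.c_[d@n,d@u].round(1).tolist()
print('half near',L([(182,130),(268,130)],71))
print('C',L([(180,141),(265,141),(260,387),(184,387)],71))
print('base_r',L([(192,392),(260,392),(259,473),(193,473)],37))
print('plate',L([(143,17),(307,17),(294,483),(157,483)],3))
print('TCP',((p[:2]-o)@n).round(1),((p[:2]-o)@u).round(1))
E
```

```text
half near [[-14.1, 42.7], [13.2, 42.8]]
C [[-14.8, 39.6], [12.3, 39.6], [12.1, -38.9], [-14.6, -39.0]]
base_r [[-13.4, -46.6], [13.9, -46.6], [14.1, -80.4], [-13.3, -80.5]]
plate [[-32.3, 93.7], [31.3, 93.8], [32.4, -95.3], [-31.8, -95.4]]
TCP -1.0 -75.4
```

```bash
python3 - <<'E'
from h import *
o=np.array([599.6,19.3]);a=np.radians(84);u=np.array([np.cos(a),np.sin(a)]);n=np.array([u[1],-u[0]])
go([*(o-.8*n-62.7*u),112],-6)
E
```

```text
rows: tx 8.70 ty 0.02 tz -1.27 tw 0.1 | cur [590.7 -55.6 199. ] jawyaw -5.9 t 10.90 q6 -0.04 w 27.2 F [ 0.2  0.8 -3.3]
```

```bash
python3 -m crank '1 0 -1.3 0;4 0 -1.3 0;8 0 -1.3 0;8.7 0 -1.3 0;8.7 0 -1.3 0;8.7 0 -1.3 0'
python3 - <<'E'
from h import *
im,c=shot('wrist','w10.png')
o=np.array([599.6,19.3]);a=np.radians(84);u=np.array([np.cos(a),np.sin(a)]);n=np.array([u[1],-u[0]])
go([*(o-.8*n-62.7*u),71.5],-6)
cv2.imwrite('pics/w10b.png',cv2.resize(cv2.cvtColor(im,cv2.COLOR_RGB2BGR)[60:300,165:345],None,fx=2.5,fy=2.5,interpolation=cv2.INTER_CUBIC))
E
```

```text
time: 11.65
eef_pos: [593.4, -42.1, 113.1]
ee_rot: [0.474, 0.525, 0.473, -0.524]
wrist_force: [-0.0, 0.0, -5.0]
width: 27.1
 rows: tx 4.17 ty -0.12 tz 0.10 tw 0.1 | cur [593.4 -42.1 113.2] jawyaw -5.9 t 11.70 q6 -0.02 w 27.2 F [ 1.6 -0.3 -4.4]
```

View pics/w10b.png

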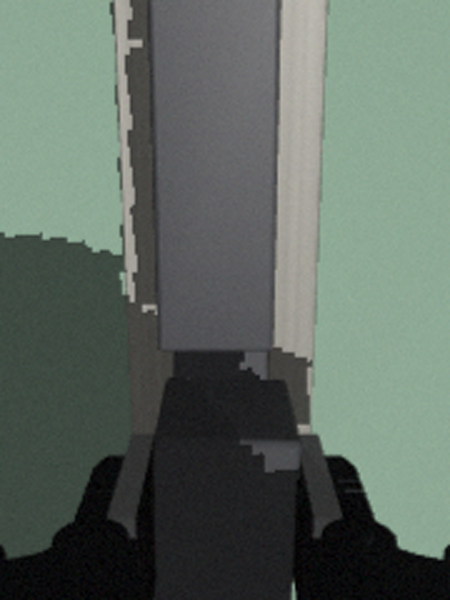

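```bash
python3 - <<'E'
from h import *
c=cam('wrist');p,M,s=pose()
o=np.array([599.6,19.3]);a=np.radians(84);u=np.array([np.cos(a),np.sin(a)]);n=np.array([u[1],-u[0]])
def L(pts,z):
    P=ray('wrist',[[165+x/2.5,60+y/2.5] for x,y in pts],z,c); d=P[:,:2]-o; return np.c_[d@n,d@u].round(1).tolist()
print('C near',L([(161,349),(272,349)],71))
print('held bottom',L([(167,380),(291,380)],79.1)); print('held top',L([(155,440),(303,440)],113.1))
E
```

```text
C near [[-14.3, -38.1], [12.4, -38.0]]
held bottom [[-12.4, -42.9], [16.3, -42.9]]
held top [[-12.0, -41.7], [15.3, -41.6]]
```

```bash
python3 -m crank '0 -0.15 -0.12 0;1 -0.15 -0.12 0;2.5 -0.15 -0.12 0;3.5 -0.15 -0.12 0;3.9 -0.15 -0.12 0;4.1 -0.15 -0.12 0;4.2 -0.15 -0.12 0;4.25 -0.15 -0.12 0;4.25 -0.15 -0.12 0'
python3 - <<'E'
from h import *
im,c=shot('wrist','w11.png');go([590,-40,71],-6)
cv2.imwrite('pics/w11b.png',cv2.resize(cv2.cvtColor(im,cv2.COLOR_RGB2BGR)[60:300,165:345],None,fx=2.5,fy=2.5,interpolation=cv2.INTER_CUBIC))
E
```

```text
time: 12.82
eef_pos: [590.9, -40.7, 71.1]
ee_rot: [-0.474, -0.525, -0.474, 0.525]
wrist_force: [-13.9, 0.1, 32.7]
width: 27.5
 rows: tx 0.01 ty -0.09 tz -0.05 tw 0.2 | cur [590.9 -40.6  71.1] jawyaw -5.8 t 12.88 q6 -0.02 w 27.1 F [-12.9  -1.   33.7]
```

View pics/w11b.png

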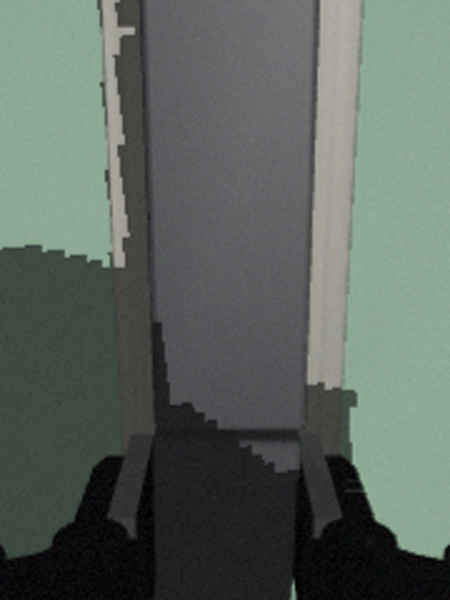

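```bash
python3 -m crank '-0.05 0 0 0;-0.05 0 0 0'
python3 -m crank '0 0 0 0;0 0 0 0;0 0 0 0;-1 0 0 0;-5 0 0 0;-10 0 0 0;-13 0 0 0' 0.6
python3 - <<'E'
from h import *
im,c=shot('wrist','w12.png');go([424,-367,170],14)
cv2.imwrite('pics/w12b.png',cv2.resize(cv2.cvtColor(im,cv2.COLOR_RGB2BGR)[0:300,140:370],None,fx=2,fy=2,interpolation=cv2.INTER_CUBIC))
E
```

```text
time: 13.12
eef_pos: [590.9, -40.6, 71.1]
ee_rot: [-0.474, -0.525, -0.474, 0.525]
wrist_force: [-10.0, 0.2, 23.4]
width: 27.4
time: 14.0
eef_pos: [591.9, -40.7, 202.9]
ee_rot: [0.475, 0.525, 0.473, -0.524]
wrist_force: [0.8, -0.4, -1.0]
width: 51.7
 rows: tx 3.51 ty -13.54 tz 34.17 tw -19.8 | cur [593.3 -40.8 206. ] jawyaw -5.8 t 14.05 q6 -0.02 w 51.2 F [ 2.8 -0.8  4.4]
```

View pics/w12b.png

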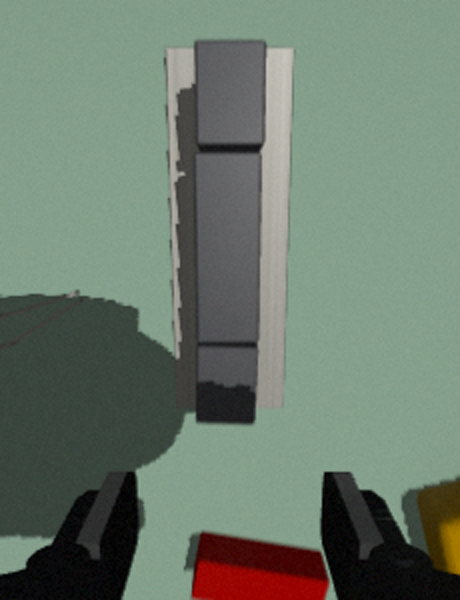

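Second course is laid; I check it numerically and move to A.

```bash
python3 - <<'E'
from h import *
c=cam('wrist');p,M,s=pose()
o=np.array([599.6,19.3]);a=np.radians(84);u=np.array([np.cos(a),np.sin(a)]);n=np.array([u[1],-u[0]])
def L(pts,z):
    P=ray('wrist',[[140+x/2,y/2] for x,y in pts],z,c); d=P[:,:2]-o; return np.c_[d@n,d@u].round(1).tolist()
print('LH',L([(195,41),(266,41),(264,146),(196,146)],71))
print('C',L([(196,152),(262,152),(258,342),(197,342)],71))
print('H',L([(197,345),(258,345),(255,422),(197,422)],71))
print('plate',L([(166,48),(294,48),(283,407)],3))
E
python3 -m crank '0 -13.5 34.2 -20;0 -13.5 34.2 -20;0 -13.5 34.2 -20;0 -13.5 34.2 -20;0 -13.5 34.2 -20;3.5 -13.5 34.2 -20;3.5 -13.5 34.2 -20;3.5 -13.5 34.2 -20;3.5 -13.5 34.2 -20'
python3 - <<'E'
from h import *
im,c=shot('wrist','w13.png');go([426,-367,29],14)
i=np.clip(im.astype(float)*2.2,0,255).astype(np.uint8)[80:320,155:355]
cv2.imwrite('pics/w13b.png',cv2.resize(cv2.cvtColor(i,cv2.COLOR_RGB2BGR),None,fx=2.5,fy=2.5,interpolation=cv2.INTER_CUBIC))
E
```

```text
LH [[-12.5, 81.4], [15.6, 81.5], [15.6, 43.2], [-12.7, 43.1]]
C [[-12.7, 40.8], [14.8, 40.9], [14.6, -40.1], [-13.4, -40.1]]
H [[-13.5, -41.5], [14.7, -41.5], [13.9, -79.4], [-14.0, -79.4]]
plate [[-30.4, 95.7], [34.1, 96.0], [34.6, -95.6]]
time: 15.18
eef_pos: [422.8, -366.2, 165.4]
ee_rot: [0.558, 0.434, 0.558, -0.434]
wrist_force: [0.3, -0.4, 0.8]
width: 51.5
 rows: tx 13.65 ty 0.27 tz 0.15 tw 0.2 | cur [ 423.  -366.2  165.5] jawyaw 14.2 t 15.22 q6 -1.02 w 51.2 F [ 0.3 -0.  -0.3]
```

View pics/w13b.png

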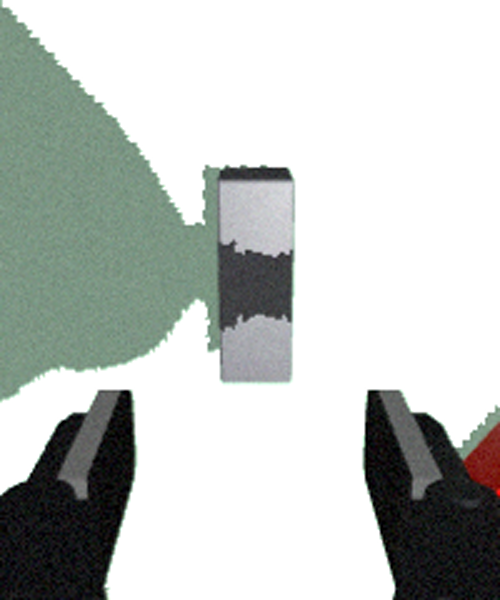

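```bash
python3 - <<'E'
from h import *
c=cam('wrist')
P=ray('wrist',[[155+x/2.5,80+y/2.5] for x,y in [(219,179.5),(293.5,179.5),(292,382),(220,382)]],34,c);m=P.mean(0)
print(P.round(1).tolist(),m,np.linalg.norm(P-np.roll(P,1,0),axis=1).round(1)); v=P[0]+P[1]-P[2]-P[3];y=np.degrees(np.arctan2(v[1],v[0]));print(y)
go([m[0],m[1],30],y-90)
E
```

```text
[[403.9, -331.4, 34.0], [429.6, -324.9, 34.0], [449.9, -401.1, 34.0], [422.8, -408.0, 34.0]] [ 426.55966875 -366.36474123   34.        ] [78.9 26.5 78.9 28. ]
104.36155136810197
 rows: tx 13.55 ty 0.34 tz 0.10 tw -0.1 | cur [ 423.  -366.2  165.5] jawyaw 14.2 t 15.22 q6 -1.02 w 51.2 F [ 0.3 -0.  -0.3]
```

```bash
python3 -m crank '3 0.3 0.1 0;8 0.3 0.1 0;12 0.3 0.1 0;13.5 0.3 0.1 0;13.5 0.3 0.1 0;13.5 0.3 0.1 0'
python3 -m crank '0 0 0 0;0 0 0 0;0 0 0 0;0 0 0 0' 0 60
python3 - <<'E'
from h import *
p,M,s=pose();print(p,s['width'],s['wrist_force'])
im,c=shot('wrist','w14.png')
i=np.clip(im.astype(float)*2.2,0,255).astype(np.uint8)[120:360,160:350]
cv2.imwrite('pics/w14b.png',cv2.resize(cv2.cvtColor(i,cv2.COLOR_RGB2BGR),None,fx=2.4,fy=2.4,interpolation=cv2.INTER_CUBIC))
o=np.array([599.6,19.3]);a=np.radians(84);u=np.array([np.cos(a),np.sin(a)])
go([*(o-75*u),220],-6)
E
```

```text
time: 15.98
eef_pos: [426.1, -367.8, 31.3]
ee_rot: [0.559, 0.434, 0.557, -0.435]
wrist_force: [-1.0, 1.1, 0.1]
width: 51.2
time: 16.48
eef_pos: [425.7, -367.9, 31.2]
ee_rot: [0.558, 0.435, 0.557, -0.435]
wrist_force: [-0.5, 2.5, 13.5]
width: 26.9
[ 425.7132106  -367.87264096   31.20848405] 26.861995614747475 [-0.53730788  2.53271041 13.53809164]
 rows: tx -18.90 ty 23.76 tz -26.22 tw 20.2 | cur [ 425.7 -367.9   31.2] jawyaw 14.2 t 16.52 q6 -1.01 w 27.1 F [-0.6  2.1 13.7]
```

View pics/w14b.png

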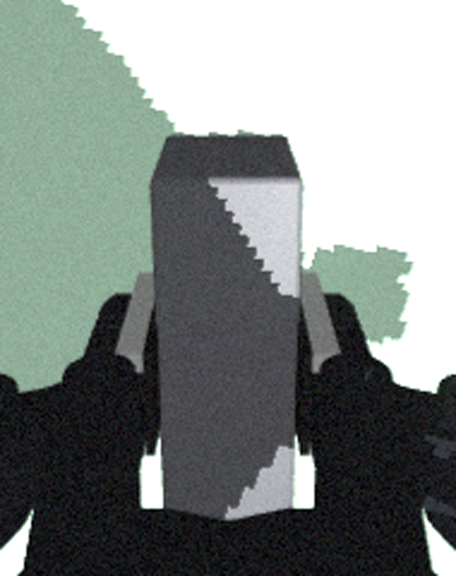

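```bash
python3 - <<'E'
from h import *
c=cam('wrist');p,M,s=pose()
P=ray('wrist',[[160+x/2.4,120+y/2.4] for x,y in [(151,180),(301,180)]],34.5,c)
T=(P-p)@M;print(T.round(1).tolist())
o=np.array([599.6,19.3]);a=np.radians(84);u=np.array([np.cos(a),np.sin(a)]);n=np.array([u[1],-u[0]])
off=-T[:,2].mean()-40; print('fwd offset',off)
go([*(o-0.8*n+(41-off)*u),160],-6)
E
```

```text
[[-3.4, -12.8, -40.8], [-3.3, 13.8, -40.8]]
fwd offset 0.8114888097129551
 rows: tx -12.91 ty 27.65 tz -37.07 tw 20.2 | cur [ 425.7 -367.9   31.2] jawyaw 14.2 t 16.52 q6 -1.01 w 27.1 F [-0.6  2.1 13.7]
```

```bash
python3 -m crank '-3 0 0 0;-8 0 0 0;-13 1 -1 2;-15 6 -7 6;-15 10 -13 12;-15 14 -19 20;-15 18 -24 20;-15 22 -29 20;-15 26 -35 20;-13 27.7 -37.1 20;-13 27.7 -37.1 20;-13 27.7 -37.1 20'
python3 - <<'E'
from h import *
im,c=shot('wrist','w15.png')
o=np.array([599.6,19.3]);a=np.radians(84);u=np.array([np.cos(a),np.sin(a)]);n=np.array([u[1],-u[0]])
go([*(o-0.8*n+(40.1)*u),125],-6)
cv2.imwrite('pics/w15b.png',cv2.resize(cv2.cvtColor(im,cv2.COLOR_RGB2BGR)[60:300,165:345],None,fx=2.5,fy=2.5,interpolation=cv2.INTER_CUBIC))
E
```

```text
time: 18.02
eef_pos: [602.6, 61.1, 159.3]
ee_rot: [-0.474, -0.524, -0.475, 0.525]
wrist_force: [-1.0, -0.5, -8.6]
width: 27.0
 rows: tx 3.46 ty 0.07 tz 0.07 tw 0.2 | cur [602.4  60.1 159.6] jawyaw -5.8 t 18.07 q6 0.15 w 26.8 F [-0.2 -0.6 -8.8]
```

View pics/w15b.png

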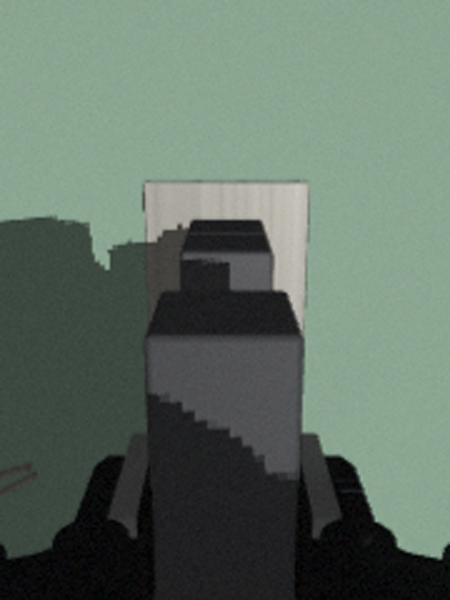

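```bash
python3 - <<'E'
from h import *
c=cam('wrist');p,M,s=pose()
o=np.array([599.6,19.3]);a=np.radians(84);u=np.array([np.cos(a),np.sin(a)]);n=np.array([u[1],-u[0]])
def L(pts,z):
    P=ray('wrist',[[165+x/2.5,60+y/2.5] for x,y in pts],z,c); d=P[:,:2]-o; return np.c_[d@n,d@u].round(1).tolist()
print('LH far',L([(180.5,251),(273.5,251)],71)); print('plate far',L([(145,182),(308,182)],3))
print('base far',L([(190,220),(264,220)],3))
print('held bottom',L([(160,291),(288,291)],p[2]-31.2)); print('held top',L([(147,336),(303,336)],p[2]+2.8))
print(p,(p[:2]-o)@n,(p[:2]-o)@u)
E
```

```text
LH far [[-14.1, 79.6], [13.6, 79.7]]
plate far [[-31.6, 93.6], [31.0, 93.9]]
base far [[-14.4, 79.2], [14.4, 79.3]]
held bottom [[-15.1, 81.5], [12.8, 81.6]]
held top [[-14.3, 81.9], [12.4, 82.0]]
[602.43770633  60.07806851 159.56720936] -1.4403077624002467 40.85130306559261
```

```bash
python3 -m crank '0 0.12 0.1 0;1.5 0.12 0.1 0;3.5 0.12 0.1 0;5 0.12 0.1 0;5.4 0.12 0.1 0;5.6 0.12 0.1 0;5.7 0.12 0.1 0;5.73 0.12 0.1 0;5.73 0.12 0.1 0'
python3 - <<'E'
from h import *
im,c=shot('wrist','w16.png');go([602,60,102.2],-6);im2,_=shot('scene','s16.png')
cv2.imwrite('pics/w16b.png',cv2.resize(cv2.cvtColor(im,cv2.COLOR_RGB2BGR)[60:300,165:345],None,fx=2.5,fy=2.5,interpolation=cv2.INTER_CUBIC))
E
```

```text
time: 19.2
eef_pos: [604.3, 59.1, 102.8]
ee_rot: [0.474, 0.525, 0.474, -0.525]
wrist_force: [-0.0, 0.4, -8.7]
width: 26.7
 rows: tx 0.06 ty -0.24 tz -0.07 tw 0.2 | cur [604.3  59.1 102.8] jawyaw -5.8 t 19.25 q6 0.15 w 26.8 F [ 1.5 -0.2 -8.4]
```

View pics/w16b.png

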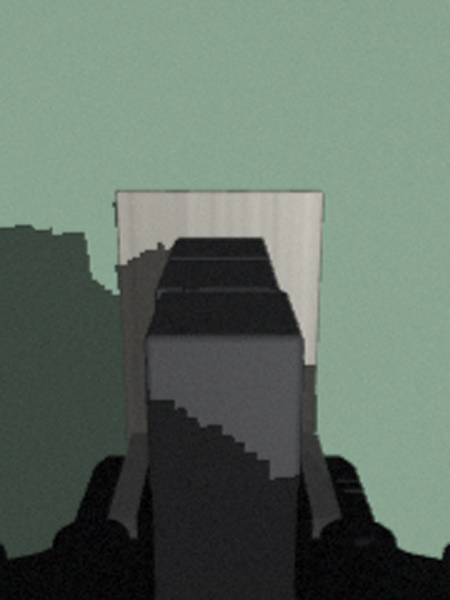

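```bash
python3 -m crank '0 -0.1 0 0;0 -0.1 0 0;0.05 -0.1 0 0;0.08 -0.1 0 0;0.1 -0.1 0 0'
python3 - <<'E'
from h import *
go([602,60,102.2],-6)
E
```

```text
time: 19.92
eef_pos: [603.3, 59.2, 102.2]
ee_rot: [0.474, 0.525, 0.474, -0.525]
wrist_force: [-5.2, 0.7, 11.4]
width: 26.9
 rows: tx 0.00 ty -0.14 tz -0.07 tw 0.1 | cur [603.3  59.2 102.2] jawyaw -5.9 t 19.93 q6 0.15 w 26.9 F [-5.2  0.7 11.4]
```

```bash
python3 -m crank '0 0 0 0;0 0 0 0;0 0 0 0;-1 0 0 0;-5 0 0 0;-9 0 0 0;-10 0 0 0' 0.6
python3 - <<'E'
from h import *
im,c=shot('wrist','w17.png');go([411,353,165],51.4)
E
```

```text
time: 20.8
eef_pos: [604.6, 59.2, 204.8]
ee_rot: [0.475, 0.526, 0.473, -0.524]
wrist_force: [-0.3, 0.7, -0.5]
width: 51.3
 rows: tx 3.89 ty -22.25 tz -27.25 tw -57.3 | cur [604.4  59.2 204.6] jawyaw -5.9 t 20.85 q6 0.15 w 50.8 F [ 0.4 -0.2 -0.4]
```

View pics/w17.png

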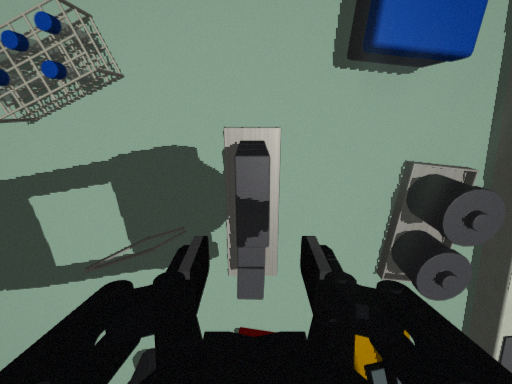

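A is placed and stable (top at cols 236–270, rows 153–247). On to B.

```bash
python3 -m crank '0 -22.2 -27.2 -57;0 -22.2 -27.2 -57;0 -22.2 -27.2 -57;0 -22.2 -27.2 -57;0 -22.2 -27.2 -57;0 -22.2 -27.2 -57;3.9 -22.2 -27.2 -57;3.9 -22.2 -27.2 -57;3.9 -22.2 -27.2 -57;3.9 -22.2 -27.2 -57'
python3 - <<'E'
from h import *
im,c=shot('wrist','w18.png');go([411,353,165],51.4)
i=np.clip(im.astype(float)*1.8,0,255).astype(np.uint8)[60:340,110:400]
cv2.imwrite('pics/w18b.png',cv2.resize(cv2.cvtColor(i,cv2.COLOR_RGB2BGR),None,fx=2,fy=2,interpolation=cv2.INTER_CUBIC))
E
```

```text
time: 22.1
eef_pos: [410.9, 352.2, 163.5]
ee_rot: [0.667, 0.236, 0.666, -0.235]
wrist_force: [0.3, -0.3, -0.4]
width: 51.3
 rows: tx -0.15 ty 0.07 tz -0.03 tw -0.3 | cur [410.8 352.3 163.5] jawyaw 51.1 t 22.15 q6 -0.24 w 51.3 F [-0.6 -0.3  0.5]
```

View pics/w18b.png

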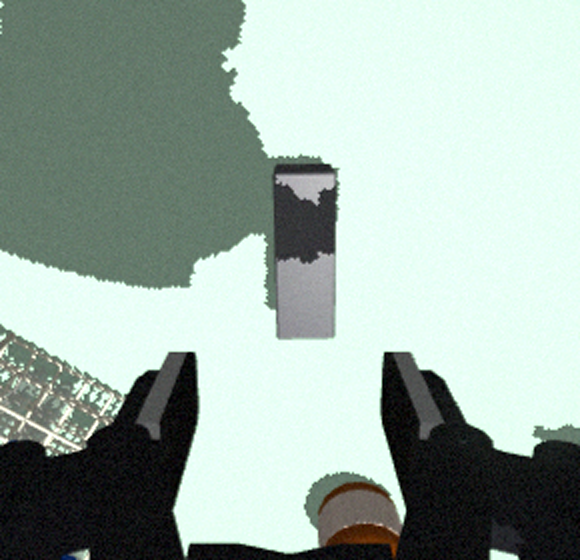

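```bash
python3 - <<'E'
from h import *
c=cam('wrist')
P=ray('wrist',[[110+x/2,60+y/2] for x,y in [(274,174),(335,174),(334.5,339),(276.5,339)]],34,c);m=P.mean(0)
print(P.round(1).tolist(),m,np.linalg.norm(P-np.roll(P,1,0),axis=1).round(1)); v=P[0]+P[1]-P[2]-P[3];y=np.degrees(np.arctan2(v[1],v[0]));print(y)
go([m[0],m[1],30],y-90)
E
```

```text
[[374.2, 374.6, 34.0], [391.0, 395.4, 34.0], [453.5, 347.2, 34.0], [436.0, 325.5, 34.0]] [413.63966212 360.66800608  34.        ] [79.  26.8 79.  27.9]
141.93575222346692
 rows: tx 13.35 ty 0.81 tz -0.32 tw -0.8 | cur [410.8 352.3 163.5] jawyaw 51.1 t 22.15 q6 -0.24 w 51.3 F [-0.6 -0.3  0.5]
```

```bash
python3 -m crank '3 0.8 -0.3 -0.8;8 0.8 -0.3 -0.8;12 0.8 -0.3 -0.8;13.3 0.8 -0.3 -0.8;13.3 0.8 -0.3 -0.8;13.3 0.8 -0.3 -0.8'
python3 -m crank '0 0 0 0;0 0 0 0;0 0 0 0;0 0 0 0' 0 60
python3 - <<'E'
from h import *
p,M,s=pose();print(p,s['width'],s['wrist_force'])
im,c=shot('wrist','w19.png')
i=np.clip(im.astype(float)*2.2,0,255).astype(np.uint8)[120:360,160:350]
cv2.imwrite('pics/w19b.png',cv2.resize(cv2.cvtColor(i,cv2.COLOR_RGB2BGR),None,fx=2.4,fy=2.4,interpolation=cv2.INTER_CUBIC))
o=np.array([599.6,19.3]);a=np.radians(84);u=np.array([np.cos(a),np.sin(a)])
go([*(o-90*u),220],-6)
E
```

```text
time: 22.9
eef_pos: [413.7, 361.0, 31.0]
ee_rot: [0.669, 0.231, 0.668, -0.23]
wrist_force: [0.2, 1.1, 0.1]
width: 51.3
time: 23.4
eef_pos: [413.2, 360.7, 30.9]
ee_rot: [0.669, 0.231, 0.668, -0.23]
wrist_force: [-1.4, -3.5, 15.0]
width: 27.1
[413.17473227 360.70400906  30.86329364] 27.11564742989223 [-1.36013768 -3.54045056 15.04826992]
 rows: tx -18.93 ty -23.00 tz 40.51 tw 58.0 | cur [413.1 360.7  30.9] jawyaw 52.0 t 23.45 q6 -0.24 w 27.2 F [-2.3 -2.6 15.6]
```

View pics/w19b.png

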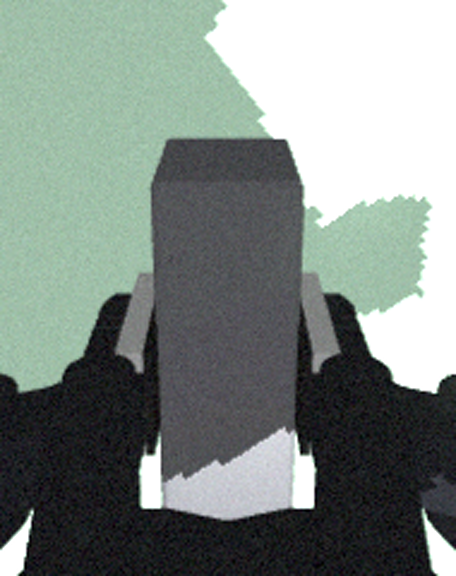

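```bash
python3 -m crank '-4 0 0 0;-10 0 0 0;-15 -1 2 0;-19 -5 8 10;-19 -8 14 20;-19 -11 20 30;-19 -14 25 40;-19 -17 30 50;-19 -20 35 58;-19 -23 40.5 58;-19 -23 40.5 58;-19 -23 40.5 58'
python3 -m crank '0 0 0 0;0 0 0 0'
python3 - <<'E'
from h import *
im,c=shot('wrist','w20.png')
o=np.array([599.6,19.3]);a=np.radians(84);u=np.array([np.cos(a),np.sin(a)]);n=np.array([u[1],-u[0]])
go([*(o-90*u),220],-6)
cv2.imwrite('pics/w20b.png',cv2.resize(cv2.cvtColor(im,cv2.COLOR_RGB2BGR)[0:240,165:345],None,fx=2.5,fy=2.5,interpolation=cv2.INTER_CUBIC))
E
```

```text
time: 24.95
eef_pos: [589.5, -71.1, 219.2]
ee_rot: [-0.472, -0.526, -0.473, 0.526]
wrist_force: [-0.4, -0.2, -9.1]
width: 27.2
time: 25.2
eef_pos: [589.4, -69.0, 219.6]
ee_rot: [-0.473, -0.525, -0.473, 0.525]
wrist_force: [-0.7, 0.0, -9.0]
width: 27.2
 rows: tx -0.04 ty 0.07 tz 0.10 tw 0.0 | cur [589.6 -69.1 219.6] jawyaw -6.0 t 25.25 q6 -0.06 w 27.1 F [ 0.1  1.4 -8.9]
```

View pics/w20b.png

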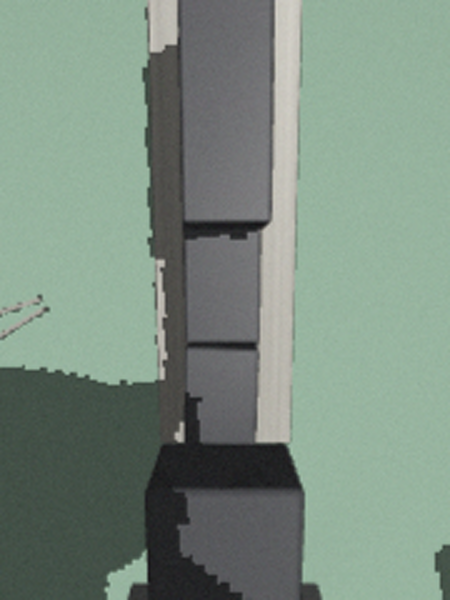

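```bash
python3 - <<'E'
from h import *
c=cam('wrist');p,M,s=pose()
o=np.array([599.6,19.3]);a=np.radians(84);u=np.array([np.cos(a),np.sin(a)]);n=np.array([u[1],-u[0]])
def L(pts,z):
    P=ray('wrist',[[165+x/2.5,y/2.5] for x,y in pts],z,c); d=P[:,:2]-o; return np.c_[d@n,d@u].round(1).tolist()
print('A',L([(179,20),(273,20),(271.5,221),(182.5,221)],105)); print('C/H joint',L([(187,344),(258,344)],71))
print('C',L([(186,240),(262,240),(257,430),(187,360)],71)); print('plate',L([(298,150),(149,150),(290,430)],3))
print('held bottom',L([(160,444),(289,444)],p[2]-30.9)); print('held top',L([(146,489),(304,489)],p[2]+3.1))
print((p[:2]-o)@n,(p[:2]-o)@u)
go([*(o-0.5*n-41.8*u),150],-6)
E
```

```text
A [[-13.3, 55.5], [13.8, 55.5], [14.5, 1.4], [-13.2, 1.4]]
C/H joint [[-14.1, -39.7], [12.5, -39.7]]
C [[-13.9, -3.0], [13.4, -3.0], [12.6, -72.7], [-14.2, -45.7]]
plate [[31.9, 36.3], [-32.9, 36.3], [32.1, -88.1]]
held bottom [[-14.2, -48.9], [13.9, -48.9]]
held top [[-13.6, -48.4], [13.4, -48.4]]
-0.7314958167403565 -88.98507709708635
 rows: tx 6.96 ty 0.03 tz -4.72 tw 0.0 | cur [589.6 -69.1 219.6] jawyaw -6.0 t 25.25 q6 -0.06 w 27.1 F [ 0.1  1.4 -8.9]
```

```bash
python3 -m crank '0 0 -4.7 0;3 0 -4.7 0;7 0 -4.7 0;7 0 -4.7 0;7 0 -4.7 0;7 0 -4.7 0'
python3 - <<'E'
from h import *
im,c=shot('wrist','w21.png')
o=np.array([599.6,19.3]);a=np.radians(84);u=np.array([np.cos(a),np.sin(a)]);n=np.array([u[1],-u[0]])
go([*(o-0.5*n-41.4*u),102],-6)
cv2.imwrite('pics/w21b.png',cv2.resize(cv2.cvtColor(im,cv2.COLOR_RGB2BGR)[60:300,165:345],None,fx=2.5,fy=2.5,interpolation=cv2.INTER_CUBIC))
E
```

```text
time: 26.0
eef_pos: [595.9, -23.6, 151.1]
ee_rot: [0.474, 0.526, 0.472, -0.525]
wrist_force: [-0.4, 0.5, -8.3]
width: 26.8
 rows: tx 4.90 ty -0.13 tz -0.17 tw -0.1 | cur [595.7 -23.6 151. ] jawyaw -6.1 t 26.05 q6 0.02 w 27.3 F [-0.5  0.3 -8.5]
```

View pics/w21b.png

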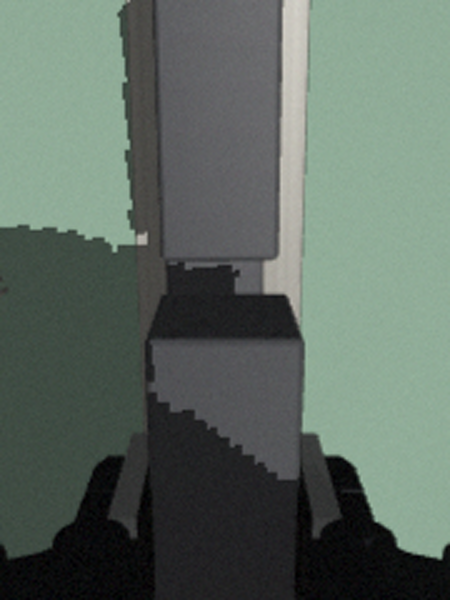

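```bash
python3 - <<'E'
from h import *
c=cam('wrist');p,M,s=pose()
o=np.array([599.6,19.3]);a=np.radians(84);u=np.array([np.cos(a),np.sin(a)]);n=np.array([u[1],-u[0]])
def L(pts,z):
    P=ray('wrist',[[165+x/2.5,60+y/2.5] for x,y in pts],z,c); d=P[:,:2]-o; return np.c_[d@n,d@u].round(1).tolist()
print('A near',L([(161,257),(278,257)],105),'plate',L([(308,100),(125,100)],3))
print('held bottom',L([(161,295),(289,295)],p[2]-30.9)); print('held top',L([(146,340),(303,340)],p[2]+3.1))
print((p[:2]-o)@n,(p[:2]-o)@u)
E
```

```text
A near [[-13.6, 2.2], [14.1, 2.2]] plate [[31.8, 39.5], [-34.0, 39.5]]
held bottom [[-12.5, -3.2], [15.4, -3.3]]
held top [[-12.2, -2.6], [14.7, -2.7]]
0.6537611855872635 -43.09925939181377
```

```bash
python3 -m crank '0 -0.1 -0.17 0;0 -0.1 -0.17 0;1.5 -0.1 -0.17 0;3 -0.1 -0.17 0;4.2 -0.1 -0.17 0;4.6 -0.1 -0.17 0;4.8 -0.1 -0.17 0;4.86 -0.1 -0.17 0;4.86 -0.1 -0.17 0'
python3 - <<'E'
from h import *
im,c=shot('wrist','w22.png');go([596,-22,101.9],-6)
cv2.imwrite('pics/w22b.png',cv2.resize(cv2.cvtColor(im,cv2.COLOR_RGB2BGR)[60:300,165:345],None,fx=2.5,fy=2.5,interpolation=cv2.INTER_CUBIC))
E
```

```text
time: 27.18
eef_pos: [593.6, -21.8, 101.9]
ee_rot: [-0.473, -0.526, -0.473, 0.526]
wrist_force: [-9.3, 0.8, 9.5]
width: 26.8
 rows: tx 0.00 ty 0.24 tz 0.00 tw -0.0 | cur [593.6 -21.7 101.9] jawyaw -6.0 t 27.23 q6 0.02 w 27.4 F [-8.1  0.8  9.7]
```

View pics/w22b.png

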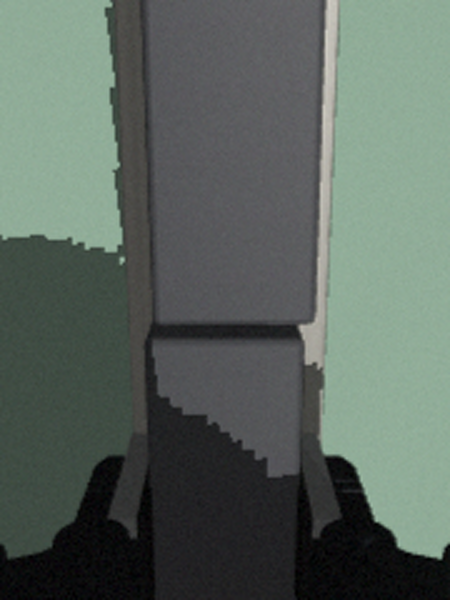

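B is seated: gap about 2.7 mm, face offset to A about 1.3 mm. Releasing.

```bash
python3 -m crank '0 0 0 0;0 0 0 0;0 0 0 0;-1 0 0 0;-5 0 0 0;-9 0 0 0;-10 2 6 0;-10 2 9 0;-10 2 9 0;-10 2 9 0;-10 2 9 0' 0.6
python3 - <<'E'
from h import *
im,c=shot('wrist','w23.png');a=shot('scene','s23.png')[0];go([590,-110,200],-6)
cv2.imwrite('pics/w23b.png',cv2.resize(cv2.cvtColor(im,cv2.COLOR_RGB2BGR)[0:240,140:370],None,fx=2.5,fy=2.5,interpolation=cv2.INTER_CUBIC))
cv2.imwrite('pics/s23b.png',cv2.resize(cv2.cvtColor(a,cv2.COLOR_RGB2BGR)[140:260,180:340],None,fx=5,fy=5,interpolation=cv2.INTER_CUBIC))
E
```

```text
time: 28.6
eef_pos: [604.4, -112.5, 200.9]
ee_rot: [-0.473, -0.525, -0.473, 0.525]
wrist_force: [-0.9, -0.6, 0.6]
width: 51.4
 rows: tx 0.09 ty -1.47 tz -0.10 tw 0.0 | cur [ 604.5 -112.5  200.9] jawyaw -6.0 t 28.70 q6 -0.13 w 51.2 F [ 1.1 -0.8 -0.4]
```

View pics/w23b.png

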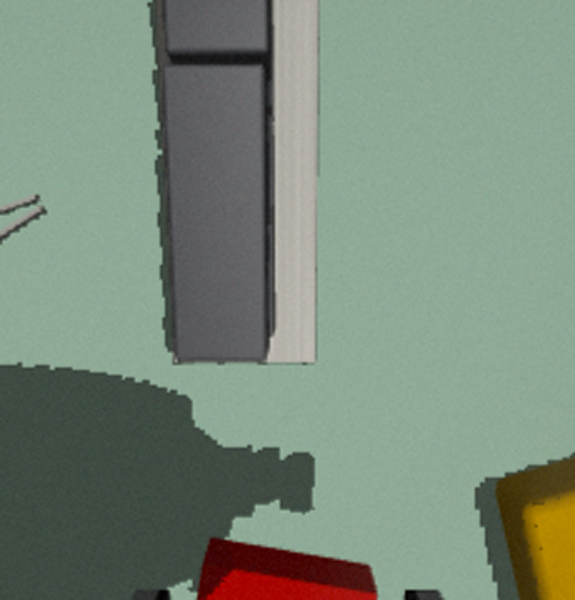

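View pics/s23b.png

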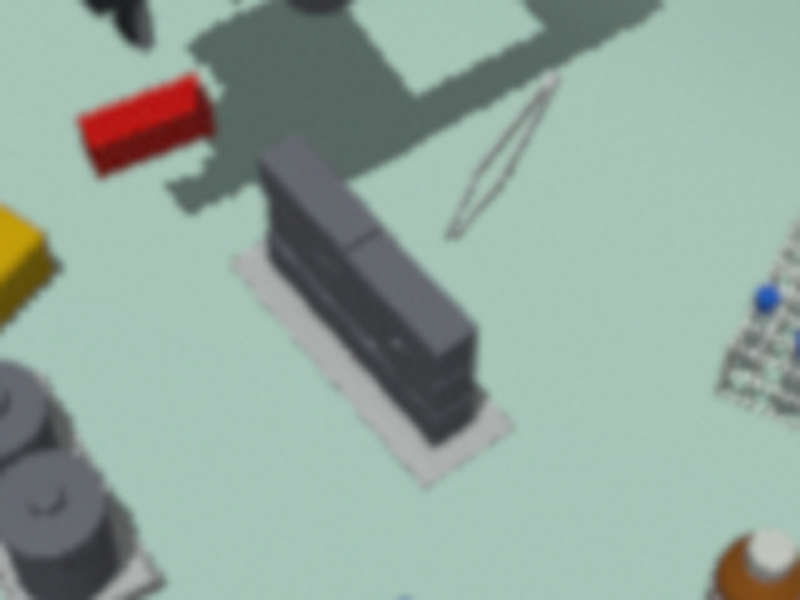

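```bash
python3 - <<'E'
from h import *
c=cam('wrist');p,M,s=pose()
o=np.array([599.6,19.3]);a=np.radians(84);u=np.array([np.cos(a),np.sin(a)]);n=np.array([u[1],-u[0]])
def L(pts,z):
    P=ray('wrist',[[140+x/2.5,y/2.5] for x,y in pts],z,c); d=P[:,:2]-o; return np.c_[d@n,d@u].round(1).tolist()
print('A near',L([(164,50),(270,50)],105),'plate',L([(318,100),(315.5,362)],3))
print('B',L([(164,66),(267,66),(265,360),(175,360)],105))
print('B sides lower',L([(267,300),(173,300)],105))
print(np.abs(s['joint_velocities']).max())
E
```

```text
A near [[-13.6, 1.6], [14.7, 1.6]] plate [[31.8, 10.3], [32.2, -94.4]]
B [[-13.8, -2.2], [13.9, -2.2], [12.6, -80.6], [-14.6, -80.6]]
B sides lower [[13.4, -63.0], [-14.3, -63.1]]
0.0032589312539818296
```

```bash
python3 -c "
from cell import arm
print(arm.sign_off())"
```

```text
the job is handed in; nothing more can be done
None
```

The screen is finished and handed in at about 29 s of the 72 s allowed. `sign_off` reports no verdict, so the result below rests on my own measurements.

- **Order laid:** I placed full_c over the bottom joint, then the half at the −y end. On top went full_a at the +y end of the third course and full_b at the −y end. Each brick was lowered until the wrist force showed contact, then released.
- **Second course:** In the wrist images the joints measured about 2.3 mm and 1.4 mm. The bricks sat within about 1.7 mm of the plate's centre plane. This picture was taken while the arm was still rising, so its absolute positions are off by a millimetre or two.
- **Third course:** full_b is about 0.2 mm off the centre plane and about 0.7° out of parallel. full_a is about 0.9 mm off the centre plane. Their centres are at roughly y = ±41.5.

**Checks that disagreed:**
- The third-course joint measured 2.7 mm with full_b still held and 3.8 mm in the final view. Both are under the 5 mm limit.
- The plate's far end came out 1–2 mm apart between views, which fits the stated camera calibration.
- The half was pressed down with about 33 N at contact, harder than the other bricks. I eased it to about 23 N before letting go and saw no movement of the laid bricks.

In the last pictures the bottom course and laid half looked undisturbed, and so did the forceps, meter and red brick in view. I did not re-measure the other bystanders.

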